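# File a slide case into the packed row

### The job

Pick up the microscope-slide case with the grip rib on its top and stand it upright on the bare front strip of the blue stand, tapered nose towards the gap in the middle of the packed row. Then slide it gently along the stand into that gap, letting the nose spread the neighbours, until it stops on the stand's back wall, press it home there for a second with about 15 N more than the sliding took, and let go, leaving it upright, square and between its two neighbours. Do not ram the back wall (never 25 N), press down hard or press hard on the neighbouring cases, leave every case and bookend standing in the row, and leave the other things on the bench alone.

Things in the scene. Friction and masses are not known exactly. Their poses are not given: they have to be found in the camera images.
- stand: Blue sheet-steel stand, fixed. Origin: centre of its underside; x from its open front to its back wall, y left along the row, z up. Floor 200 (x) by 340 (y) mm, 5 mm thick, no lips. Back wall 50 mm high, inner face at x = +95 mm. The row stands with backs within 1 mm of it, axes along the stand's, fronts at about x = +9 mm; the strip x = -100 to +9 mm is bare.
- slide_case_center (a point): Centre, half-way up, of the case to be filed (without rib): white plastic, upright, 85 (x) by 28 (y) by 75 mm high, 0.2 to 0.3 kg. x points to its nose, which tapers from 28 to 10 mm thick over the last 22 mm; the other end is flat. Home: nose on the back wall, flat end in line with the row's fronts. It can pitch if pushed by the rib alone; push the flat end at about mid-height.
- slide_case_rib (a point): Centre of the grip rib on top of that case: 40 (x) by 14 (y) by 34 mm high, 6 mm noseward of the case's centre, from 75 to 109 mm above the case's underside. Axes as the case's. In the row it rises 39 mm above the neighbours' tops, so fingers on it pass over them.
- slide_case_nose (a point): Middle of the nose's end face (42.5 mm in +x from the case's centre, half-way up). Axes as the case's.
- case_a: Slide case of the row, leftmost: white plastic, loose, 85 (x) by 26 (y) by 70 mm high, upright corners rounded to 5 mm, 0.16 kg. Origin: centre of its underside. It slides sideways when pushed. It touches its neighbour or nearly so.
- case_b: Slide case of the row, left neighbour of the gap: white plastic, loose, 85 (x) by 26 (y) by 70 mm high, upright corners rounded to 5 mm, 0.16 kg. Origin: centre of its underside. It slides sideways when pushed. The gap between case_b and case_c is 15 to 21 mm at the start, narrower than the case to be filed; pushing it in takes some 3 to 15 N.
- case_c: Slide case of the row, right neighbour of the gap: white plastic, loose, 85 (x) by 26 (y) by 70 mm high, upright corners rounded to 5 mm, 0.16 kg. Origin: centre of its underside. It slides sideways when pushed. The gap between case_b and case_c is 15 to 21 mm at the start, narrower than the case to be filed; pushing it in takes some 3 to 15 N.
- case_d: Slide case of the row, rightmost: white plastic, loose, 85 (x) by 26 (y) by 70 mm high, upright corners rounded to 5 mm, 0.16 kg. Origin: centre of its underside. It slides sideways when pushed. It touches its neighbour or nearly so.
- end_left: Steel bookend at the left end of the row, loose, 0.56 to 1.1 kg: upright plate 80 (x) by 4 (y) by 75 mm high with a foot reaching 55 mm outward. Origin: middle of the lower edge of the face towards the row. Friction holds it; it slides when the row is spread.
- end_right: Steel bookend at the right end of the row, loose, 0.56 to 1.1 kg: upright plate 80 (x) by 4 (y) by 75 mm high with a foot reaching 55 mm outward. Origin: middle of the lower edge of the face towards the row. Friction holds it; it slides when the row is spread.
- spare_case: Another, thicker slide case without rib or nose, standing on the bench, 85 by 34 by 70 mm high; not needed. Origin: centre of its underside.
- reagent_jar: Brown glass jar with black cap, 60 mm across, 85 mm high; not needed. Origin: centre of its underside.
- lens_can: Black plastic lens can, 48 mm across, 62 mm high; not needed. Origin: centre of its underside.
- beaker: Small glass beaker, 64 mm across, 75 mm high; not needed. Origin: centre of its underside.
- mouse: Round black computer mouse, 60 mm across, 32 mm high; not needed. Origin: centre of its underside.
- back_wall: Upright back wall of the stand, rigid, part of it: 5 (x) by 340 (y) by 50 mm high. Origin: lower edge of its inner face (towards the row), middle of its length; axes as the stand's. A case that reaches it stops dead.
- slide_case: The whole case to be filed, named for the force rules. Origin: centre of its underside; axes as at its centre.
Not all that is in view belongs to the job. Leave any green look-alike of the end_right alone.

How it is judged:
On the way, in this order (a step that is already met when the one before it is completed fails the run):
1. the case stands upright on the bare front strip of the stand, nose towards the gap, not yet in the row (angle between slide_case_center's own z axis and vertical below 0.1 rad and z of slide_case_center in the frame of stand between 0.039 and 0.046 m and x of slide_case_nose in the frame of stand between -0.03 and 0.018 m and y of slide_case_nose in the frame of case_b between -0.047 and -0.001 m and angle between the x axis of slide_case_center and the x axis of stand, either way round below 0.2 rad), for 0.2 s.
2. the case is pressed home against the back wall with 8 N or more, upright between its neighbours (contact force between slide_case and back_wall above 8 N and angle between slide_case_center's own z axis and vertical below 0.06 rad and y of case_b in the frame of slide_case_center between 0.022 and 0.036 m and y of case_c in the frame of slide_case_center between -0.036 and -0.022 m), for 0.5 s.
At the end, for the whole second after the job is handed in: The case stands on the stand floor (3 mm), upright and square within 0.06 rad, nose within 2.5 mm of the back wall, case_b and case_c either side (centres 22-36 mm off); row cases and bookends on the stand within 0.10 rad of upright, row cases within 10 mm of their depth; the case at rest (angle between slide_case_center's own z axis and vertical below 0.06 rad and z of slide_case_center in the frame of stand between 0.039 and 0.046 m and x of slide_case_nose in the frame of stand between 0.0925 and 0.0975 m and x of slide_case_center in the frame of stand between 0.0485 and 0.0555 m and angle between the x axis of slide_case_center and the x axis of stand, either way round below 0.06 rad and y of case_b in the frame of slide_case_center between 0.022 and 0.036 m and y of case_c in the frame of slide_case_center between -0.036 and -0.022 m and angle between each of case_a, case_b, case_c, case_d, end_left, end_right's own z axis and vertical below 0.1 rad and x of case_a in the frame of stand between 0.042 and 0.06 m and z of case_a in the frame of stand between 0.002 and 0.01 m and x of case_b in the frame of stand between 0.042 and 0.06 m and z of case_b in the frame of stand between 0.002 and 0.01 m and x of case_c in the frame of stand between 0.042 and 0.06 m and z of case_c in the frame of stand between 0.002 and 0.01 m and x of case_d in the frame of stand between 0.042 and 0.06 m and z of case_d in the frame of stand between 0.002 and 0.01 m and z of end_left in the frame of stand between 0.002 and 0.01 m and z of end_right in the frame of stand between 0.002 and 0.01 m and linear speed of slide_case below 0.02 m/s); the robot touches nothing.
It fails at once if the case is rammed on the back wall with more than 25 N (contact force between slide_case and back_wall above 25 N).
It fails at once if the case is pressed on the stand with more than 45 N in all (contact force between slide_case and stand above 45 N).
It fails at once if the case is pressed on a neighbouring case with more than 25 N (contact force between slide_case and case_b above 25 N or contact force between slide_case and case_c above 25 N).
It fails at once if a case or bookend of the row tips over by more than 0.35 rad (angle between any of case_a, case_b, case_c, case_d, end_left, end_right's own z axis and vertical above 0.35 rad).
It fails at once if another thing on the bench is moved by more than 30 mm (distance of any of spare_case, reagent_jar, lens_can, beaker, mouse from where it was at the start of the episode above 0.03 m).
It also fails if it takes over 72 s, if anything falls off the work surface, if the arm or the gripper's body presses on something with over 40 N, if the wrist force passes 120 N, or if a joint passes its speed limit or range.

### The arm

A 6-joint arm with a two-finger parallel gripper is mounted at the origin on the work surface. World frame = base frame: x ahead of the robot, y to its left, z up, the work surface at z = 0. Lengths are in m, angles in rad, forces in N, time in s.
With the tool pointing down it reaches from about 0.35 to 0.775 m from the base axis. Payload 5.5 kg.
Tool frame: the origin (TCP) lies midway between the tips of the shut fingers; the grasp point (between the pads) lies grip_point_offset behind it (grip_point_offset is the distance from the TCP to the grasp point, in m); z points along the fingers, y is the direction in which the jaws open and shut (so a half turn about z gives the same grasp; the last joint's range is limited). The gripper opens to 85 mm and grips with 20 to 120 N. Pads are 22 mm wide; open, the fingers measure 114 mm over their backs; the gripper's body (76 mm by 85 mm) begins 54 mm behind the grasp point. The pads swing forward as they close: fully open they stand 13 mm farther back than shut.
Start: joints at [-1.254, 0.313, 0.046, 1.304, 0, 1.431], TCP at [0.254, -0.516, 0.209] pointing down, gripper open.
Joint ranges: [-2.76, 2.76], [-0.86, 1.69], [-1.03, 1.26], [-2.2, 2.34], [-1.47, 1.5], [-3.14, 3.14]. Speed limits (rad/s): [2.57, 2.57, 3.14, 3.14, 3.14, 3.14].

### API

Orientations are given as a unit quaternion [w, x, y, z].
In Python, from workcell import * gives the robot as it stands.
- The arm moves only by the tool send_rows, never from a script. Its argument "series" is one flat list of numbers, 7 for each row, row after row: the shift along the tool's x, y, z in cm, then the turn, a rotation vector about the tool's x, y, z in degrees, then the opening, from 0 (shut) to 1 (fully open). A call has 1 to 10 rows; each row is the pose to reach, as a shift and turn from the pose commanded when the call began, along the tool's axes at that moment; what a row does not reach only later rows make up. A row lasts 1/12 s, in which the tool goes at most 41.7 mm and 7.16 degrees, less where a joint would pass 70% of its speed; a pose out of reach is approached as far as the arm can. A call with a gripper value outside its range is refused whole. The fingers move at their own pace and stop on an object; "newtons" is the grip in N (left out, the last holds). Time passes only in rows, so rows that repeat a pose let the fingers close. It gives the time, the measured TCP pose, the force and the opening at its end, in the units of the state.
- get_state(): the state, without advancing time (a new reading comes with each control period).
- read_camera(name): name is "scene" or "top" or "wrist"; returns the picture (384x512x3 uint8, blue, green, red); there is no depth.
- camera_info(name): a dict with "K" (3x3 intrinsics, pixels), "D" ([k1, k2, p1, p2, k3] as OpenCV has them; the pictures are not rectified), "xyz" and "attitude" of the camera in the world. Camera axes: x right, y down, z forward; pixel columns grow to the right and rows downward; lengths in m; the calibration is good to about 2 mm. A picture is of the moment at which its call begins: read the wrist's pose just before it. camera_info takes no time and is no camera call; for the wrist camera it gives the pose at the moment of the call.
- hand_in(): hands the job in, once; it reports no verdict.
Trained networks look in the newest picture that a camera, given by its name, has taken for a name from the list of things; names that differ only in an ending like _2 or _b are one class to them, and where a whole thing is asked for, a point or a joint stands for the part that bears it (a point fixed in the world has none). Each returns a list of dicts, best first, with "p" (0 to 1); they miss things now and then, are a little off and sometimes report something else, mostly with a low value. They report only what shows in the picture. A call takes as long as a camera call. They do not tell look-alikes from the thing itself.
- silhouettes(camera, label): "pixels" (384x512 bool, what is visible of it) and "box" ([left, top, width, height] in pixels, round what is visible of it).
The state is a dict: "clock": time; "joint_pos": joint angles; "qvel": joint speeds; "tau": joint torques, N m; "tcp_pos": TCP position; "orientation": TCP orientation; "wrist_force": force on the tool from outside, world axes, zero at the start; "ft_torque": the same for the moment, N m; "finger_gap": finger opening in m.
Only numpy, scipy, OpenCV 4.12 (cv2) and the standard library are available. Lean on these libraries where they do the work, as an engineer would, in place of code of your own. Each camera call takes 0.05 s, during which the arm holds its last target. There are 200 camera calls.

## Working session

There is one attempt and no reset: what is moved stays moved. The work goes in short steps, Python scripts to look and compute and a tool call to move; the robot and the scene stay as the last step left them, time stands still between calls to the robot, and variables do not carry over. Pictures are saved under pics/ and viewed, about 8 in all and at most 12, crops included, and the job is handed in when it is done.

Besides the shell and the picture viewer there is one more tool, called after "Request:" as name(argument=value, ...), one argument or row to a line, values as JSON. send_rows: Moves the arm, as the interface text tells. Its arguments: {"type":"object","properties":{"series":{"type":"array"},"newtons":{"type":"number"}},"required":["series"]}

```bash
mkdir -p pics; ls; python3 - <<'E'
from workcell import *
import cv2,numpy as np
s=get_state();print({k:np.round(v,3) for k,v in s.items()})
a=read_camera("scene");b=read_camera("top")
for n in("scene","top","wrist"):
    c=camera_info(n);print(n,np.round(c["K"],1).tolist(),c["D"],c["xyz"],c["attitude"])
cv2.imwrite("pics/s.png",a);cv2.imwrite("pics/t.png",cv2.resize(b,(800,600)))
try: print(grip_point_offset)
except Exception as e: print(e)
for cam in("top","scene"):
  for l in("slide_case","stand","case_b","spare_case","end_right"):
    print(cam,l,[(round(float(d["p"]),2),d["box"]) for d in silhouettes(cam,l)])
print(get_state()["clock"])
E
```

```text
pics
{'clock': np.float64(0.0), 'joint_pos': array([-1.254,  0.314,  0.045,  1.304, -0.   ,  1.431]), 'qvel': array([ 0.001, -0.   , -0.001,  0.   ,  0.   , -0.   ]), 'tau': array([ 0.0000e+00, -4.8063e+01,  2.9853e+01,  1.9000e-02, -0.0000e+00,
       -0.0000e+00]), 'tcp_pos': array([ 0.253, -0.516,  0.208]), 'orientation': array([-0.001,  0.974,  0.226, -0.   ]), 'wrist_force': array([-0.661, -0.755,  0.321]), 'ft_torque': array([0.014, 0.03 , 0.053]), 'finger_gap': np.float64(0.085)}
scene [[496.4, 0.0, 254.3], [0.0, 496.4, 189.5], [0.0, 0.0, 1.0]] [-0.128412  0.        0.        0.        0.      ] [1.64246762 0.37681276 1.36531087] [-0.205862    0.51814787  0.77670948 -0.293029  ]
top [[365.8, 0.0, 256.2], [0.0, 365.8, 189.7], [0.0, 0.0, 1.0]] [0.02512619 0.         0.         0.         0.        ] [ 0.3454963  -0.01732331  1.16880144] [ 0.0785022  -0.66775758  0.73490129 -0.08864145]
wrist [[275.7, 0.0, 258.5], [0.0, 275.7, 192.9], [0.0, 0.0, 1.0]] [-0.04689764  0.          0.          0.          0.        ] [ 0.32795703 -0.47846856  0.37308798] [ 0.13996468  0.83712736 -0.52
[... 481 characters left out ...]
28.0]), (0.82, [208.3, 261.6, 30.3, 23.2]), (0.75, [251.3, 173.6, 22.7, 23.0]), (0.68, [270.4, 248.5, 30.6, 30.2]), (0.44, [213.3, 161.7, 11.0, 33.5])]
scene slide_case [(0.7, [182.2, 145.0, 19.7, 23.9]), (0.7, [211.6, 181.6, 113.7, 76.2])]
scene stand [(0.91, [211.5, 181.8, 111.9, 71.4])]
scene case_b [(0.77, [249.7, 202.6, 17.1, 25.0]), (0.6, [259.2, 211.7, 18.0, 20.8]), (0.5, [265.0, 213.7, 15.9, 19.0]), (0.43, [242.2, 198.8, 18.0, 25.1])]
scene spare_case [(0.8, [355.1, 198.5, 23.2, 28.3])]
scene end_right [(0.86, [262.2, 256.4, 18.2, 27.3]), (0.69, [173.2, 194.4, 27.3, 30.0]), (0.66, [293.3, 168.0, 25.0, 17.1]), (0.61, [231.9, 204.2, 19.1, 11.1]), (0.55, [244.6, 148.6, 24.4, 26.7])]
0.6
```

View pics/t.png

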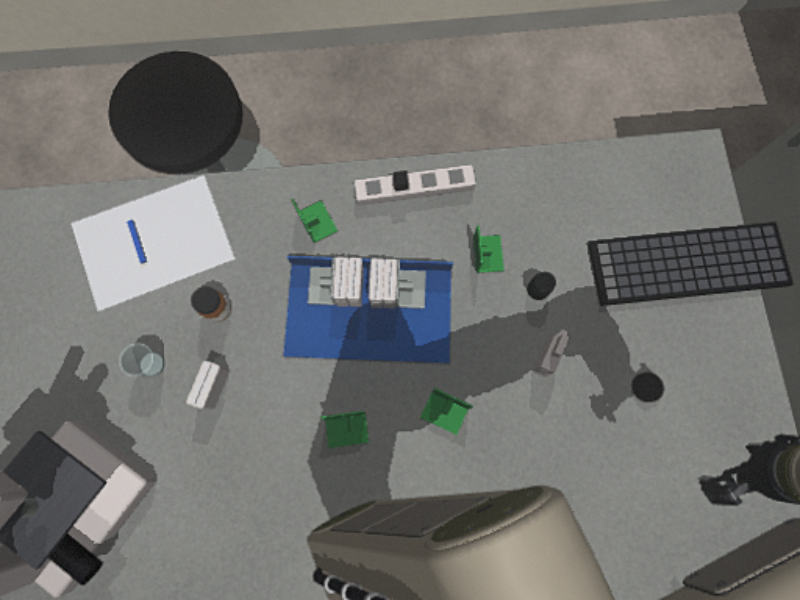

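View pics/s.png

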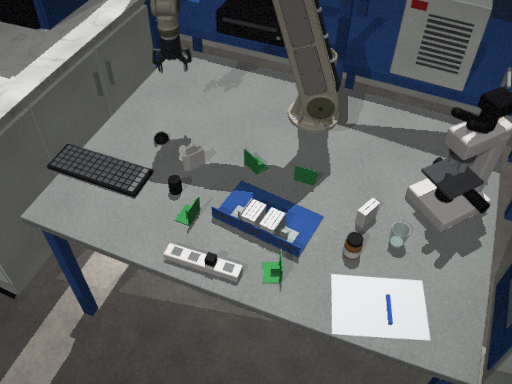

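```bash
cat > h.py <<'E'
from workcell import *
import cv2,numpy as np
from scipy.spatial.transform import Rotation as R
from scipy.optimize import minimize
def q2R(q): return R.from_quat(np.roll(q,-1))
def cam(n):
    c=camera_info(n); c={k:np.array(v,float) for k,v in c.items()}
    c["Rw"]=q2R(c["attitude"]).as_matrix(); return c
def proj(c,P):
    r=c["Rw"].T; t=-r@c["xyz"]
    return cv2.projectPoints(np.float64(P).reshape(-1,1,3),cv2.Rodrigues(r)[0],t,c["K"],c["D"])[0][:,0]
def ray(c,uv,z):
    p=cv2.undistortPoints(np.float64(uv).reshape(-1,1,2),c["K"],c["D"])[:,0]
    d=np.c_[p,np.ones(len(p))]@c["Rw"].T
    return c["xyz"]+d*((z-c["xyz"][2])/d[:,2])[:,None]
def ext(poly,z0,z1): return np.array([[x,y,z] for z in(z0,z1) for x,y in poly])
def box(x0,x1,y0,y1,z0,z1): return ext([(x0,y0),(x1,y0),(x1,y1),(x0,y1)],z0,z1)
CASE=[ext([(-.0425,-.014),(-.0425,.014),(.0205,.014),(.0425,.005),(.0425,-.005),(.0205,-.014)],0,.075),
      box(-.014,.026,-.007,.007,.075,.109)]   # origin: centre of underside
def place(parts,x,y,yaw,z=0):
    M=R.from_euler('z',yaw).as_matrix()
    return [p@M.T+[x,y,z] for p in parts]
def render(c,parts,S=4):
    m=np.zeros((384*S,512*S),np.uint8)
    for p in parts:
        h=cv2.convexHull(np.float32((proj(c,p)+.5)*S)).astype(np.int32); cv2.fillConvexPoly(m,h,1)
    return cv2.resize(m.astype(np.float32),(512,384),interpolation=cv2.INTER_AREA)
def fit(obs,parts,x0,z=0,step=(.01,.01,.2)):
    # obs: list of (cam,mask); minimise 1-IoU over x,y,yaw
    def cost(v):
        s=0
        for c,m in obs:
            r=render(c,place(parts,*v,z)); s+=1-np.minimum(r,m).sum()/np.maximum(r,m).sum()
        return s
    x0=np.array(x0,float); sim=np.vstack([x0]+[x0+np.eye(3)[i]*step[i] for i in range(3)])
    r=minimize(cost,x0,method='Nelder-Mead',options=dict(initial_simplex=sim,xatol=1e-4,fatol=1e-4))
    return r.x,r.fun
def move_to(target,Rt=None):
    """print shift (cm, tool axes) and rotvec (deg) from the present pose to target"""
    s=get_state(); T=q2R(s["orientation"])
    d=T.inv().apply(np.array(target)-s["tcp_pos"])*100
    rv=np.degrees((T.inv()*Rt).as_rotvec()) if Rt is not None else 0
    print("t",round(s["clock"],2),"shift cm",np.round(d,2),"turn deg",np.round(rv,2),"tcp",np.round(s["tcp_pos"],4),"F",np.round(s["wrist_force"],1),"gap",round(s["finger_gap"],4))
def down(yaw): # tool pointing down, jaw (y) axis along world angle yaw
    return R.from_matrix(np.array([[np.sin(yaw),np.cos(yaw),0],[-np.cos(yaw),np.sin(yaw),0],[0,0,-1.]]))
E
python3 - <<'E'
from h import *
ct,cs=cam("top"),cam("scene")
read_camera("top");read_camera("scene")
mt=silhouettes("top","slide_case")[0]; ms=silhouettes("scene","slide_case")
msk=[d for d in ms if d["box"][0]<205][0]
print(mt["box"],msk["box"])
obs=[(ct,mt["pixels"].astype(np.float32)),(cs,msk["pixels"].astype(np.float32))]
b=mt["box"]; p=ray(ct,[[b[0]+b[2]/2,b[1]+b[3]/2]],.05)[0]; print("init",p)
for y in np.radians([-30,-60,0,150,120,180]):
    v,f=fit(obs,CASE,(p[0],p[1],y)); print(np.round(v,4),np.degrees(v[2]).round(1),round(f,3))
# stand corners, top view, native px
pf=np.array([[284,357],[450,362]])/1.5625; pb=np.array([[290,255],[452,262]])/1.5625
print("front",ray(ct,pf,.005).round(4),"back top",ray(ct,pb,.05).round(4))
im=read_camera("top"); cv2.imwrite("pics/tc.png",np.hstack([cv2.resize(im[155:240,175:295],None,fx=5,fy=5,interpolation=2)[:420],cv2.resize(im[200:250,330:370],None,fx=5,fy=5,interpolation=2)[:250].copy() if 0 else cv2.copyMakeBorder(cv2.resize(im[200:250,330:370],None,fx=5,fy=5,interpolation=2),0,170,0,0,0)]))
E
```

```text
[342.1, 209.6, 19.8, 30.2] [182.9, 143.6, 19.0, 26.9]
init [ 0.4763851  -0.32896291  0.05      ]
[ 0.4749 -0.3317 -0.5358] -30.7 0.181
[ 0.4758 -0.3312 -0.5368] -30.8 0.179
[ 0.4751 -0.3315 -0.5312] -30.4 0.18
[ 0.4711 -0.3294  2.5638] 146.9 0.263
[ 0.4707 -0.3296  2.5722] 147.4 0.262
[ 0.4704 -0.3298  2.5681] 147.1 0.261
front [[ 0.5214  0.2004  0.005 ]
 [ 0.4788 -0.1354  0.005 ]] back top [[ 0.7227  0.1697  0.05  ]
 [ 0.6764 -0.1587  0.05  ]]
```

View pics/tc.png

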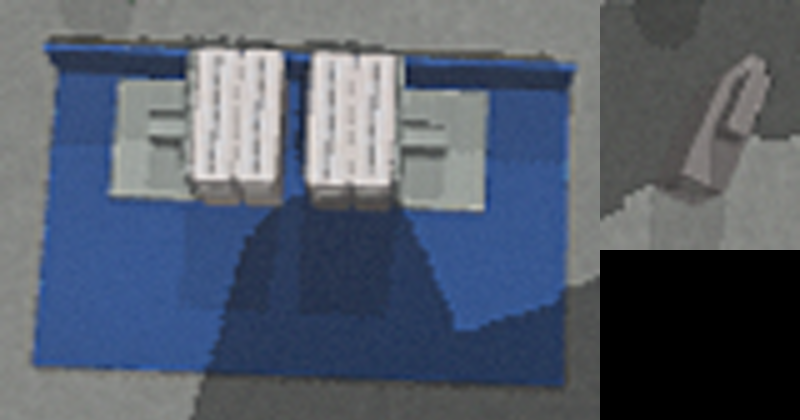

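```bash
python3 - <<'E'
from h import *
s=get_state();T=q2R(s["orientation"]).as_matrix();print(T.round(3))
for y in(59.3,59.3-180):
  move_to([.481,-.334,.23],down(np.radians(y)))
c=cam("wrist");print(((c["xyz"]-s["tcp_pos"])@T).round(4),(T.T@c["Rw"]).round(3))
E
```

```text
[[ 0.897  0.441  0.   ]
 [ 0.441 -0.897 -0.   ]
 [-0.     0.    -1.   ]]Traceback (most recent call last):
  File "<stdin>", line 4, in <module>
  File "h.py", line 45, in down
    return R.from_matrix(np.array([[np.sin(yaw),np.cos(yaw),0],[-np.cos(yaw),np.sin(yaw),0],[0,0,-1.]]))
           ~~~~~~~~~~~~~^^^^^^^^^^^^^^^^^^^^^^^^^^^^^^^^^^^^^^^^^^^^^^^^^^^^^^^^^^^^^^^^^^^^^^^^^^^^^^^^
  File "scipy/spatial/transform/_rotation.pyx", line 1143, in scipy.spatial.transform._rotation.Rotation.from_matrix
ValueError: Non-positive determinant (left-handed or null coordinate frame) in rotation matrix 0: [[ 0.85985227  0.51054292  0.        ]
 [-0.51054292  0.85985227  0.        ]
 [ 0.          0.         -1.        ]].
```

```bash
sed -i 's/\[\[np.sin(yaw),np.cos(yaw),0\],\[-np.cos(yaw),np.sin(yaw),0\]/[[-np.sin(yaw),np.cos(yaw),0],[np.cos(yaw),np.sin(yaw),0]/' h.py; python3 - <<'E'
from h import *
s=get_state();T=q2R(s["orientation"]).as_matrix()
move_to([.455,-.319,.23],down(np.radians(59.3-180)))
c=cam("wrist");print(((c["xyz"]-s["tcp_pos"])@T).round(4),(T.T@c["Rw"]).round(3))
E
```

```text
t 0.85 shift cm [26.77 -8.8  -2.08] turn deg [ 1.000e-02 -0.000e+00  5.687e+01] tcp [ 0.2536 -0.5161  0.2093] F [0.5 1.3 0.4] gap 0.0854
[ 0.0833 -0.0007 -0.1647] [[-0.    -0.945 -0.326]
 [ 1.    -0.001  0.   ]
 [-0.    -0.326  0.945]]
```

Request:
send_rows(
  series=[4, -1.3, -0.3, 0, 0, 7, 1, 8, -2.6, -0.6, 0, 0, 14, 1, 12, -3.9, -0.9, 0, 0, 21, 1, 16, -5.2, -1.2, 0, 0, 28, 1, 20, -6.5, -1.6, 0, 0, 35, 1, 24, -7.9, -1.9, 0, 0, 42, 1, 26.8, -8.8, -2.1, 0, 0, 49, 1, 26.8, -8.8, -2.1, 0, 0, 56.9, 1, 26.8, -8.8, -2.1, 0, 0, 56.9, 1, 26.8, -8.8, -2.1, 0, 0, 56.9, 1],
)

```text
clock: 1.68
tcp_pos: [0.4563, -0.3178, 0.2304]
orientation: [0.0, 0.964, -0.264, 0.0]
wrist_force: [-0.1, -0.3, 0.0]
finger_gap: 0.0853
```

```bash
cat > look.py <<'E'
from h import *
c=cam("wrist"); im=read_camera("wrist"); cv2.imwrite("pics/w1.png",im)
d=silhouettes("wrist","slide_case"); print([(round(float(k["p"]),2),np.round(k["box"])) for k in d])
m=d[0]["pixels"].astype(np.float32)
v,f=fit([(c,m)],CASE,(.4755,-.3313,-.535)); print(v.round(4),np.degrees(v[2]).round(1),round(f,3))
rib=v[:2]+.006*np.array([np.cos(v[2]),np.sin(v[2])]); print("rib",rib.round(4))
move_to([*rib,.085],down(v[2]-np.pi/2))
ov=im.copy()
for p in place(CASE,*v): cv2.polylines(ov,[cv2.convexHull(np.float32(proj(c,p))).astype(np.int32)],1,(0,0,255))
cv2.imwrite("pics/w1o.png",ov)
E
python3 look.py
```

```text
[(0.85, array([248., 115.,  23.,  70.])), (0.3, array([  3., 173.,  39.,  21.]))]
[ 0.4757 -0.3319 -0.5606] -32.1 0.045
rib [ 0.4808 -0.3351]
t 1.78 shift cm [ 3.02  0.1  14.52] turn deg [ 0.01 -0.    1.52] tcp [ 0.4554 -0.3188  0.2302] F [-0.3 -0.7 -0.1] gap 0.0855
```

View pics/w1o.png

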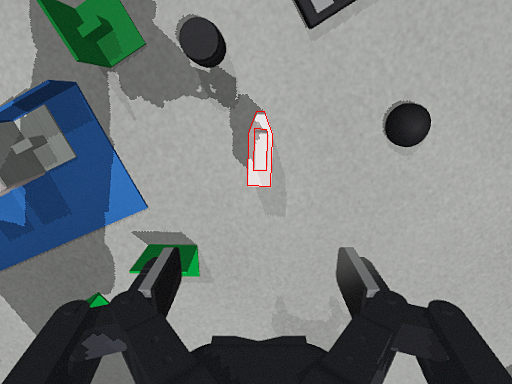

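Request:
send_rows(
  series=[3, 0.1, 3, 0, 0, 1.5, 1, 3, 0.1, 6, 0, 0, 1.5, 1, 3, 0.1, 9, 0, 0, 1.5, 1, 3, 0.1, 12, 0, 0, 1.5, 1, 3, 0.1, 14, 0, 0, 1.5, 1, 3, 0.1, 15, 0, 0, 1.5, 1, 3, 0.1, 15, 0, 0, 1.5, 1, 3, 0.1, 15, 0, 0, 1.5, 0.5, 3, 0.1, 15, 0, 0, 1.5, 0.3, 3, 0.1, 15, 0, 0, 1.5, 0],
  newtons=60,
)

```text
clock: 2.62
tcp_pos: [0.4816, -0.3363, 0.0822]
orientation: [0.001, 0.961, -0.278, 0.002]
wrist_force: [0.2, 0.7, 1.0]
finger_gap: 0.052
```

Request:
send_rows(
  series=[0, 0, 0, 0, 0, 0, 0, 0, 0, 0, 0, 0, 0, 0, 0, 0, 0, 0, 0, 0, 0, 0, 0, 0, 0, 0, 0, 0, 0, 0, 0, 0, 0, 0, 0, 0, 0, 0, 0, 0, 0, 0],
)

```text
clock: 3.12
tcp_pos: [0.4812, -0.3354, 0.0813]
orientation: [0.0, 0.961, -0.277, 0.001]
wrist_force: [-0.7, 1.5, 6.5]
finger_gap: 0.0116
```

Request:
send_rows(
  series=[0, 0, -0.5, 0, 0, 0, 0, 0, 0, -1.5, 0, 0, 0, 0, 0, 0, -3, 0, 0, 0, 0, 0, 0, -5, 0, 0, 0, 0, 0, 0, -8, 0, 0, 0, 0, 0, 0, -11, 0, 0, 0, 0, 0, 0, -12, 0, 0, 0, 0, 0, 0, -12, 0, 0, 0, 0, 0, 0, -12, 0, 0, 0, 0],
)

```text
clock: 3.87
tcp_pos: [0.4806, -0.3351, 0.1997]
orientation: [0.0, 0.961, -0.278, 0.0]
wrist_force: [-0.2, 0.7, -3.4]
finger_gap: 0.0117
```

```bash
python3 - <<'E'
from h import *
s=get_state();T=q2R(s["orientation"])
print(s["wrist_force"].round(2),s["finger_gap"],s["tcp_pos"].round(4))
c=cam("wrist"); im=read_camera("wrist"); cv2.imwrite("pics/w2.png",im)
d=silhouettes("wrist","slide_case"); print([(round(float(k["p"]),2),np.round(k["box"])) for k in d])
move_to([.481,.12,.33])
E
```

```text
[-0.16  0.68 -3.41] 0.011731893439890971 [ 0.4806 -0.3351  0.1997]
[(0.8, array([239., 153.,  39., 133.]))]
t 3.97 shift cm [-24.16 -38.51 -13.1 ] turn deg 0 tcp [ 0.4796 -0.3342  0.1979] F [-0.4 -0.1 -4.2] gap 0.0113
```

View pics/w2.png

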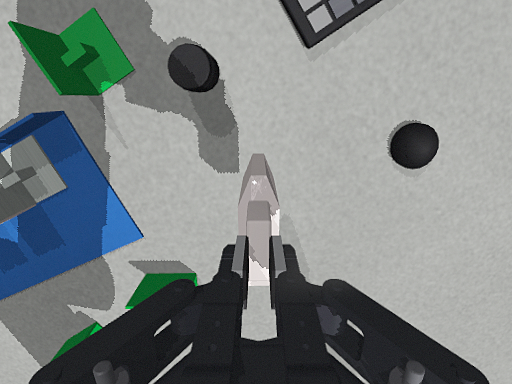

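```bash
python3 - <<'E'
from h import *
ct=cam("top")
o=np.array([.5995,.019]);yaw=np.radians(-7.6);M=np.array([[np.cos(yaw),np.sin(yaw)],[-np.sin(yaw),np.cos(yaw)]])
uv=np.array([[175+286/5,155+60/5],[175+308/5,155+60/5],[175+282/5,155+180/5],[175+307/5,155+185/5]])
w=ray(ct,uv,.075);print(((w[:,:2]-o)@M.T).round(4))
g=((w[:,:2]-o)@M.T)[:,1].mean()
t=o+M.T@[-.095,g];print(g,t)
move_to([*t,.19],down(yaw-np.pi/2))
E
```

```text
[[ 0.0875  0.0143]
 [ 0.0881  0.0006]
 [ 0.0105  0.0128]
 [ 0.008  -0.0027]]
0.006244138601969292 [0.50616035 0.03775364]
t 3.97 shift cm [-17.59 -32.88   0.87] turn deg [ -0.08   0.2  -24.63] tcp [ 0.4796 -0.3342  0.1979] F [-0.4 -0.1 -4.2] gap 0.0113
```

Request:
send_rows(
  series=[-1.2, -2, 0, 0, 0, -2, 0, -3, -5.5, 0, 0, 0, -5, 0, -5, -9, 0, 0, 0, -8, 0, -7, -12.5, 0, 0, 0, -11, 0, -8.8, -16.4, 0, 0, 0, -14, 0, -10.6, -20, 0, 0, 0, -17, 0, -12.6, -23.6, 0, 0, 0, -19, 0, -14.4, -27, 0, 0, 0, -21, 0, -16.2, -30.3, 0, 0, 0, -23, 0, -17.6, -32.9, 0, 0, 0, -24.6, 0],
)

```text
clock: 4.8
tcp_pos: [0.5039, 0.0282, 0.1981]
orientation: [-0.006, 0.998, -0.055, -0.002]
wrist_force: [-0.1, -0.5, -3.4]
finger_gap: 0.0116
```

Request:
send_rows(
  series=[0, 0, 0, 0, 0, 0, 0, 0, 0, 1, 0, 0, 0, 0, 0, 0, 3, 0, 0, 0, 0, 0, 0, 4, 0, 0, 0, 0, 0, 0, 4, 0, 0, 0, 0, 0, 0, 4, 0, 0, 0, 0],
)

```text
clock: 5.3
tcp_pos: [0.5045, 0.0244, 0.1587]
orientation: [-0.005, 0.998, -0.058, -0.001]
wrist_force: [-0.0, 0.3, -2.9]
finger_gap: 0.0115
```

```bash
python3 - <<'E'
from h import *
s=get_state();print(s["wrist_force"].round(2),s["tcp_pos"].round(4),q2R(s["orientation"]).as_matrix().round(3).tolist())
c=cam("wrist"); im=read_camera("wrist"); cv2.imwrite("pics/w3.png",cv2.resize(im,(768,576),interpolation=2))
np.save("w3.npy",im)
import pickle; pickle.dump((c,s),open("w3.pkl","wb"))
for l in("slide_case","case_b","stand"):
  d=silhouettes("wrist",l); print(l,[(round(float(k["p"]),2),np.round(k["box"])) for k in d])
  if l!="stand": np.save(f"m_{l}.npy",np.array([k["pixels"] for k in d]))
E
```

```text
[-0.02  0.34 -2.94] [0.5045 0.0244 0.1587] [[0.993, -0.117, -0.002], [-0.117, -0.993, 0.01], [-0.004, -0.01, -1.0]]
slide_case [(0.64, array([239., 153.,  40., 136.]))]
case_b [(0.95, array([193.,   0.,  44.,  76.])), (0.93, array([282.,   0.,  35.,  78.])), (0.87, array([252.,   0.,  33.,  77.])), (0.68, array([163.,   0.,  45.,  77.]))]
stand [(0.21, array([238., 151.,  42., 133.]))]
```

View pics/w3.png

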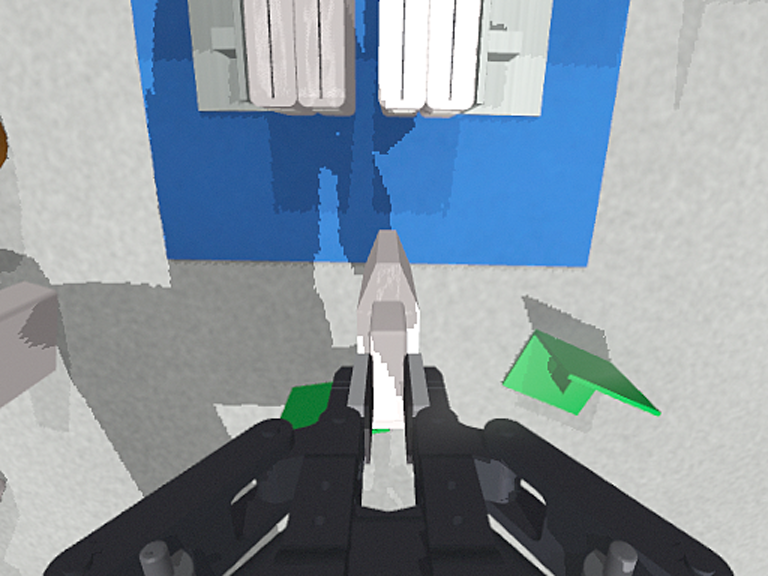

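```bash
cat > fitgap.py <<'E'
from h import *
import pickle
c,s=pickle.load(open("w3.pkl","rb"))
k=1/1.5
front=ray(c,np.array([[170,260],[587,266]])*k,.005); print("front corners",front.round(4)[:,:2].tolist(),np.linalg.norm(front[0]-front[1]))
yaw=np.arctan2(-(front[0]-front[1])[0],(front[0]-front[1])[1]); print("stand yaw",np.degrees(yaw))
xh=np.array([np.cos(yaw),np.sin(yaw)]);yh=np.array([-xh[1],xh[0]])
o=front[:,:2].mean(0)+.1*xh; print("origin",o.round(4))
M=np.load("m_case_b.npy"); BOX=[box(-.0425,.0425,-.013,.013,0,.07)]
# row-case top faces: edges taken in the picture (768-scale) at z=.075
w=ray(c,np.array([[248,95],[298,95],[345,95],[379,95],[427,95],[473,95],[346,10],[378,10],[270,107],[320,107],[402,110],[452,111]])*k,.075)
print("tops stand frame",np.c_[(w[:,:2]-o)@xh,(w[:,:2]-o)@yh].round(4).tolist())
# held case: x,y,yaw in world, underside z
z=s["tcp_pos"][2]-.0805
m=np.load("m_slide_case.npy")[0]
T=q2R(s["orientation"]).as_matrix()
y0=np.arctan2(T[1,0],T[0,0])
p0=s["tcp_pos"][:2]-.006*T[:2,0]
for p in place(CASE,*p0,y0,z): print("pred hull",proj(c,p).min(0).round(1),proj(c,p).max(0).round(1))
n=ray(c,np.array([[380.5,231],[397,231]])*k,z+.075); print("nose end in tool",((n-s["tcp_pos"])@T).round(4).tolist())
sh=ray(c,np.array([[359,313],[420,313]])*k,z+.075); print("shoulders in tool",((sh-s["tcp_pos"])@T).round(4).tolist())
print("tool yaw",np.degrees(y0), "tcp stand",(s["tcp_pos"][:2]-o)@xh,(s["tcp_pos"][:2]-o)@yh)
E
python3 fitgap.py
```

```text
front corners [[0.5226, 0.2013], [0.4791, -0.1324]] 0.33647895372747594
stand yaw -7.437331988460107
origin [0.6    0.0215]
tops stand frame [[0.015, 0.0703], [0.015, 0.0424], [0.0151, 0.0163], [0.0153, -0.0024], [0.0157, -0.0289], [0.0161, -0.0542], [0.0567, 0.0152], [0.0569, -0.0016], [0.0088, 0.0584], [0.0089, 0.0304], [0.0077, -0.0153], [0.0076, -0.0431]]
pred hull [237.7 152.5] [279.8 285.5]
pred hull [245.3 199.1] [271.1 282.6]
nose end in tool [[0.05, -0.0031, 0.0054], [0.05, 0.0038, 0.0053]]
shoulders in tool [[0.0132, -0.0129, 0.0056], [0.0133, 0.0142, 0.0053]]
tool yaw -6.699320468349093 tcp stand -0.09505944893089234 -0.009490052148462413
```

```bash
cat >> h.py <<'E'
O=np.array([.6,.0215]); YAW=np.radians(-7.44); XH=np.array([np.cos(YAW),np.sin(YAW)]); YH=np.array([-XH[1],XH[0]])
def st(x,y,z): return [*(O+x*XH+y*YH),z]   # stand xy (m), world z
def instand(p): d=np.array(p)[:2]-O; return np.round([d@XH,d@YH],4)
E
python3 - <<'E'
from h import *
move_to(st(-.0465,.0068,.1),down(YAW-np.pi/2))
print(instand(get_state()["tcp_pos"]))
E
```

```text
t 5.5 shift cm [ 4.68 -1.46  6.12] turn deg [-0.57 -0.08  0.79] tcp [0.5064 0.0246 0.161 ] F [-0.8  0.1 -3. ] gap 0.0116
[-0.0932 -0.009 ]
```

Request:
send_rows(
  series=[1.2, -0.4, 1, -0.1, 0, 0.2, 0, 2.4, -0.8, 3, -0.3, 0, 0.4, 0, 3.6, -1.2, 5, -0.5, 0, 0.6, 0, 4.6, -1.5, 6, -0.6, 0, 0.8, 0, 4.6, -1.5, 6, -0.6, 0, 0.8, 0, 4.6, -1.5, 6, -0.6, 0, 0.8, 0, 4.6, -1.5, 6, -0.6, 0, 0.8, 0],
)

```text
clock: 6.08
tcp_pos: [0.5519, 0.0227, 0.1013]
orientation: [-0.005, 0.998, -0.055, 0.001]
wrist_force: [-0.6, 0.6, -3.5]
finger_gap: 0.0118
```

```bash
python3 - <<'E'
from h import *
c=cam("wrist"); im=read_camera("wrist"); s=get_state()
move_to(st(-.0465,.0068,.086),down(YAW-np.pi/2))
cv2.imwrite("pics/w4.png",cv2.resize(im[:330,110:400],(703,800))[:600] if 0 else cv2.resize(im[:,60:460],(625,600),interpolation=2))
import pickle; pickle.dump((c,s),open("w4.pkl","wb"))
move_to(st(-.0465,.0068,.086),down(YAW-np.pi/2))
d=silhouettes("wrist","slide_case"); print([(round(float(k["p"]),2),np.round(k["box"],1)) for k in d])
T=q2R(s["orientation"]).as_matrix();z=s["tcp_pos"][2]-.0805
for p in place(CASE,*(s["tcp_pos"][:2]-.006*T[:2,0]),np.arctan2(T[1,0],T[0,0]),z): print(proj(c,p).min(0).round(1),proj(c,p).max(0).round(1))
E
```

```text
t 6.13 shift cm [ 0.14 -1.16  1.57] turn deg [-0.55 -0.07  1.16] tcp [0.5521 0.0228 0.1016] F [-0.1 -0.3 -3.5] gap 0.0118
t 6.13 shift cm [ 0.14 -1.16  1.57] turn deg [-0.55 -0.07  1.16] tcp [0.5521 0.0228 0.1016] F [-0.1 -0.3 -3.5] gap 0.0118
[(0.92, array([239. , 158. ,  40.3, 129.6]))]
[237.6 152.8] [279.8 285.8]
[245.2 199.1] [271.1 282.7]
```

View pics/w4.png

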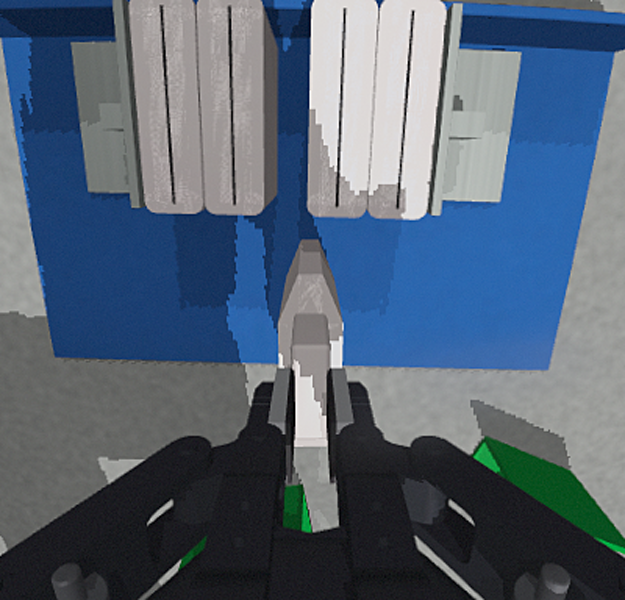

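Request:
send_rows(
  series=[0, 0, 0.4, 0, 0, 0, 0, 0, 0, 0.8, 0, 0, 0, 0, 0, 0, 1.1, 0, 0, 0, 0, 0, 0, 1.3, 0, 0, 0, 0, 0, 0, 1.4, 0, 0, 0, 0, 0, 0, 1.4, 0, 0, 0, 0],
)

```text
clock: 6.68
tcp_pos: [0.5519, 0.023, 0.0864]
orientation: [-0.005, 0.998, -0.055, 0.0]
wrist_force: [0.0, 1.3, -2.6]
finger_gap: 0.0115
```

Request:
send_rows(
  series=[0, 0, 0.05, 0, 0, 0, 0, 0, 0, 0.1, 0, 0, 0, 0, 0, 0, 0.15, 0, 0, 0, 0, 0, 0, 0.15, 0, 0, 0, 0],
)

```text
clock: 7.02
tcp_pos: [0.5525, 0.0231, 0.0864]
orientation: [-0.005, 0.998, -0.055, 0.001]
wrist_force: [-2.4, 1.1, 7.9]
finger_gap: 0.0118
```

Request:
send_rows(
  series=[0, 0, 0, 0, 0, 0, 0, 0, 0, 0, 0, 0, 0, 0, 0, 0, 0, 0, 0, 0, 0.4, 0, 0, 0, 0, 0, 0, 0.6, 0, 0, 0, 0, 0, 0, 0.8, 0, 0, -0.5, 0, 0, 0, 1, 0, 0, -2, 0, 0, 0, 1, 0, 0, -5, 0, 0, 0, 1, 0, 0, -7, 0, 0, 0, 1, 0, 0, -7, 0, 0, 0, 1],
)

```text
clock: 7.85
tcp_pos: [0.5547, 0.0219, 0.1596]
orientation: [-0.005, 0.998, -0.055, 0.004]
wrist_force: [-0.8, -1.2, 0.1]
finger_gap: 0.0854
```

```bash
python3 - <<'E'
from h import *
s=get_state();print(s["joint_pos"].round(3));move_to(st(-.0465,.0068,.16),down(YAW+np.pi/2))
E
```

```text
[-0.111  0.287 -0.113  1.164  0.01   3.14 ]
t 7.85 shift cm [-0.13 -1.23 -0.03] turn deg [   0.65   -0.87 -178.83] tcp [0.5547 0.0219 0.1596] F [-0.8 -1.2  0.1] gap 0.0854
```

Request:
send_rows(
  series=[0, 0, 0, 0, 0, -7, 1, 0, 0, 0, 0, 0, -14, 1, 0, 0, 0, 0, 0, -21, 1, 0, 0, 0, 0, 0, -28, 1, 0, 0, 0, 0, 0, -35, 1, 0, 0, 0, 0, 0, -42, 1, 0, 0, 0, 0, 0, -49, 1, 0, 0, 0, 0, 0, -56, 1, 0, 0, 0, 0, 0, -60, 1],
)

```text
clock: 8.6
tcp_pos: [0.5515, 0.0223, 0.1543]
orientation: [-0.004, 0.891, 0.454, 0.002]
wrist_force: [0.9, -0.2, 0.1]
finger_gap: 0.0853
```

```bash
python3 - <<'E'
from h import *
s=get_state();print(s["joint_pos"].round(3));move_to(st(-.0465,.0068,.16),down(YAW+np.pi/2))
E
```

```text
[-0.111  0.291 -0.121  1.16   0.01   2.087]
t 8.6 shift cm [ 1.17 -0.45 -0.56] turn deg [   0.27   -0.61 -118.51] tcp [0.5515 0.0223 0.1543] F [ 0.9 -0.2  0.1] gap 0.0853
```

Request:
send_rows(
  series=[0, 0, 0, 0, 0, -7, 1, 0, 0, 0, 0, 0, -14, 1, 0, 0, 0, 0, 0, -21, 1, 0, 0, 0, 0, 0, -28, 1, 0, 0, 0, 0, 0, -35, 1, 0, 0, 0, 0, 0, -42, 1, 0, 0, 0, 0, 0, -49, 1, 0, 0, 0, 0, 0, -56, 1, 0, 0, 0, 0, 0, -60, 1],
)

```text
clock: 9.35
tcp_pos: [0.5516, 0.0223, 0.1543]
orientation: [-0.003, 0.544, 0.839, 0.004]
wrist_force: [0.7, 0.4, -0.8]
finger_gap: 0.0853
```

Request:
send_rows(
  series=[0, 0, 0, 0, 0, -7, 1, 0, 0, 0, 0, 0, -14, 1, 0, 0, 0, 0, 0, -21, 1, 0, 0, 0, 0, 0, -28, 1, 0, 0, 0, 0, 0, -35, 1, 0, 0, 0, 0, 0, -42, 1, 0, 0, 0, 0, 0, -49, 1, 0, 0, 0, 0, 0, -56, 1, 0, 0, 0, 0, 0, -58.5, 1, 0, 0, 0, 0, 0, -58.5, 1],
)

```text
clock: 10.18
tcp_pos: [0.5516, 0.0223, 0.1544]
orientation: [-0.0, 0.067, 0.998, 0.005]
wrist_force: [0.5, -0.0, -0.3]
finger_gap: 0.0854
```

```bash
python3 - <<'E'
from h import *
c=cam("wrist"); im=read_camera("wrist"); s=get_state()
d=silhouettes("wrist","slide_case"); print([(round(float(k["p"]),2),np.round(k["box"],1)) for k in d])
print(s["joint_pos"].round(3))
p0=np.array(st(-.0525-.001,-.005,0))[:2]
v,f=fit([(c,d[0]["pixels"].astype(np.float32))],CASE,(*p0,YAW),z=.005,step=(.004,.004,.05)); print(v.round(4),np.degrees(v[2]).round(2),round(f,3),"stand",instand(v))
rib=v[:2]+.006*np.array([np.cos(v[2]),np.sin(v[2])]); print("rib stand",instand(rib))
move_to([*rib,.086],down(v[2]+np.pi/2))
for l in ["case_b"]:
  d=silhouettes("wrist",l); print(l,[(round(float(k["p"]),2),np.round(k["box"])) for k in d])
cv2.imwrite("pics/w5.png",cv2.resize(im,(768,576),interpolation=2))
import pickle; pickle.dump((c,s),open("w5.pkl","wb"))
E
```

```text
[(0.56, array([241.7, 136.2,  33.9,  93.9])), (0.55, array([320. , 218.4,  47.5,  95.2])), (0.35, array([238. , 218.3,  24.2,  96.5])), (0.24, array([  0. , 239.3,  25.6,  37.4]))]
[-0.111  0.291 -0.121  1.16   0.01   0.026]
[ 0.5454  0.0251 -0.1017] -5.83 0.064 stand [-0.0546 -0.0035]
rib stand [-0.0486 -0.0034]
t 10.28 shift cm [0.05 0.15 6.85] turn deg [ 0.55 -0.05 -2.04] tcp [0.5517 0.0222 0.1545] F [-0.5 -0.9  0.4] gap 0.0851
case_b [(0.85, array([237., 217.,  25.,  99.])), (0.81, array([271., 221.,  36.,  94.])), (0.74, array([209., 215.,  28., 102.])), (0.64, array([297., 217.,  35.,  98.])), (0.47, array([245., 136.,  31.,  98.])), (0.26, array([481., 188.,  31.,  45.]))]
```

View pics/w5.png

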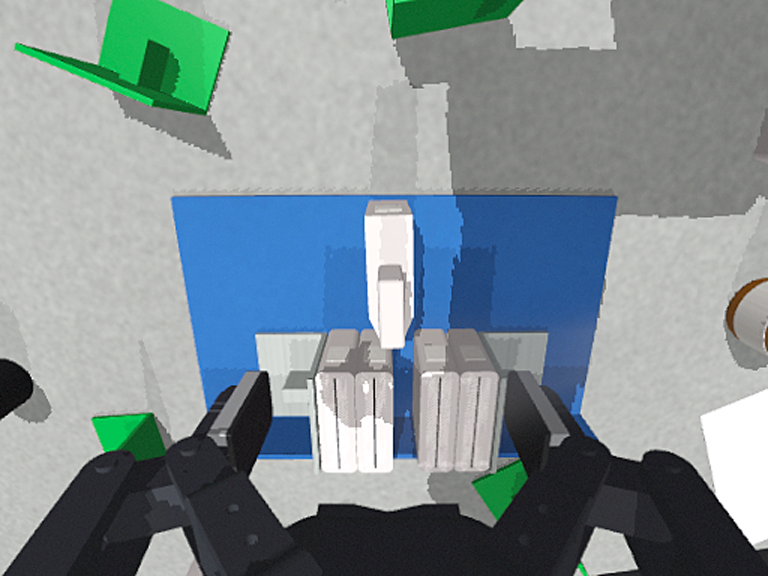

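```bash
python3 - <<'E'
from h import *
import pickle
c,s=pickle.load(open("w5.pkl","rb"));k=1/1.5
f=ray(c,np.array([[617,197],[174,197]])*k,.005);d=(f[0]-f[1])[:2];print(f.round(4).tolist(),np.linalg.norm(d),"yaw",np.degrees(np.arctan2(-d[0],d[1])))
xh=np.array([d[1],-d[0]])/np.linalg.norm(d);print("origin",f[:,:2].mean(0)+.1*xh)
w=ray(c,np.array([[393,385],[416,385],[393,455],[414.5,455],[360,385],[446,385],[375,373],[430,373]])*k,.075);print([instand(p).tolist() for p in w])
E
```

```text
[[0.5248, 0.2036, 0.005], [0.4794, -0.129, 0.005]] 0.3356043696056023 yaw -7.77291429419937
origin [0.60116323 0.02377024]
[[0.0195, -0.0015], [0.0197, 0.0141], [0.0786, -0.0016], [0.0788, 0.0141], [0.0193, -0.024], [0.02, 0.0346], [0.0101, -0.0136], [0.0105, 0.0234]]
```

Request:
send_rows(
  series=[0, 0.1, 1.5, 0.5, 0, -2, 1, 0, 0.1, 4, 0.5, 0, -2, 1, 0, 0.1, 6, 0.5, 0, -2, 1, 0, 0.1, 6.8, 0.5, 0, -2, 1, 0, 0.1, 6.8, 0.5, 0, -2, 1, 0, 0.1, 6.8, 0.5, 0, -2, 0.6, 0, 0.1, 6.8, 0.5, 0, -2, 0.3, 0, 0.1, 6.8, 0.5, 0, -2, 0.1, 0, 0.1, 6.8, 0.5, 0, -2, 0, 0, 0.1, 6.8, 0.5, 0, -2, 0],
  newtons=50,
)

```text
clock: 11.17
tcp_pos: [0.5527, 0.0238, 0.0878]
orientation: [0.001, 0.05, 0.999, 0.0]
wrist_force: [0.5, -0.6, 0.1]
finger_gap: 0.0255
```

Request:
send_rows(
  series=[0, 0, 0, 0, 0, 0, 0, 0, 0, 0, 0, 0, 0, 0, 0, 0, 0, 0, 0, 0, 0, 0, 0, 0, 0, 0, 0, 0],
)

```text
clock: 11.5
tcp_pos: [0.5526, 0.0239, 0.0876]
orientation: [0.001, 0.05, 0.999, 0.001]
wrist_force: [-1.2, 0.1, 5.9]
finger_gap: 0.0117
```

```bash
python3 - <<'E'
from h import *
YAW=np.radians(-7.6)
s=get_state();print(s["joint_pos"].round(3), instand(s["tcp_pos"]))
move_to(st(-.0465,.0065,.086),down(YAW+np.pi/2))
E
```

```text
[-1.030e-01  3.360e-01 -2.290e-01  1.005e+00  1.000e-03 -2.000e-03] [-0.0473 -0.0037]
t 11.5 shift cm [-0.11  1.02  0.17] turn deg [0.07 0.07 1.83] tcp [0.5526 0.0239 0.0876] F [-1.2  0.1  5.9] gap 0.0117
```

Request:
send_rows(
  series=[0, 0, -0.3, 0, 0, 0, 0, 0, 0.3, -0.3, 0, 0, 0.6, 0, 0, 0.7, -0.3, 0, 0, 1.2, 0, 0, 1, -0.3, 0, 0, 1.8, 0, 0, 1, -0.3, 0, 0, 1.8, 0, 0, 1, -0.1, 0, 0, 1.8, 0, 0, 1, 0, 0, 0, 1.8, 0, 0, 1, 0, 0, 0, 1.8, 0, 0, 1, 0, 0, 0, 1.8, 0],
)

```text
clock: 12.25
tcp_pos: [0.5534, 0.034, 0.0877]
orientation: [0.0, 0.066, 0.998, 0.001]
wrist_force: [-2.0, 1.2, 5.7]
finger_gap: 0.012
```

```bash
python3 - <<'E'
from h import *
YAW=np.radians(-7.6)
c=cam("wrist"); im=read_camera("wrist"); s=get_state()
move_to(st(-.0465,.0065,.086),down(YAW+np.pi/2))
d=silhouettes("wrist","slide_case"); print([(round(float(k["p"]),2),np.round(k["box"],1)) for k in d])
cv2.imwrite("pics/w6.png",cv2.resize(im[100:340,130:390],None,fx=2.5,fy=2.5,interpolation=2))
import pickle; pickle.dump((c,s),open("w6.pkl","wb"))
E
```

```text
t 12.3 shift cm [-0.13  0.02  0.17] turn deg [0.07 0.05 0.03] tcp [0.5534 0.034  0.0877] F [-2.1  0.5  5.8] gap 0.0119
[(0.83, array([237.7, 142.7,  43.4, 141. ])), (0.34, array([188.9, 244. ,  33.9, 106. ]))]
```

View pics/w6.png

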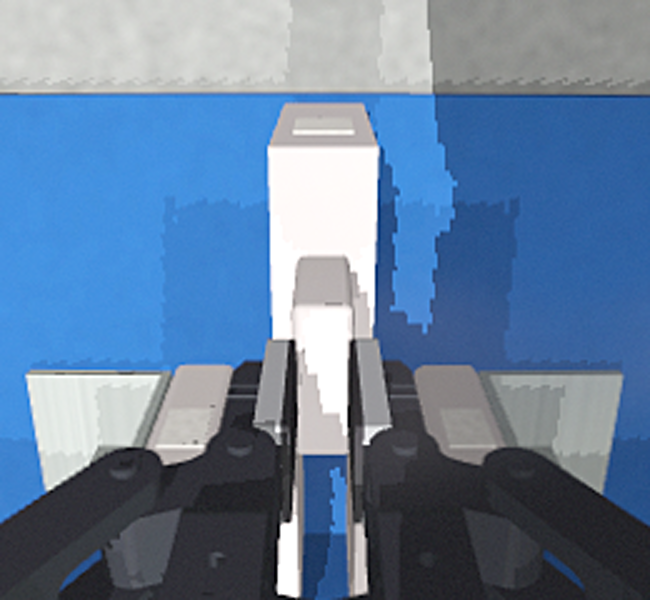

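Request:
send_rows(
  series=[-0.3, 0, 0, 0, 0, 0, 0, -0.6, 0, 0, 0, 0, 0, 0, -0.9, 0, 0, 0, 0, 0, 0, -1.2, 0, 0, 0, 0, 0, 0, -1.5, 0, 0, 0, 0, 0, 0, -1.8, 0, 0, 0, 0, 0, 0, -2.1, 0, 0, 0, 0, 0, 0, -2.4, 0, 0, 0, 0, 0, 0, -2.6, 0, 0, 0, 0, 0, 0, -2.6, 0, 0, 0, 0, 0, 0],
)

```text
clock: 13.18
tcp_pos: [0.5794, 0.0303, 0.0877]
orientation: [0.0, 0.066, 0.998, 0.0]
wrist_force: [-4.1, 0.2, 9.5]
finger_gap: 0.0119
```

```bash
cat > ck.py <<'E'
from h import *
YAW=np.radians(-7.6)
s=get_state(); print("F stand",(s["wrist_force"][:2]@XH).round(2),(s["wrist_force"][:2]@YH).round(2),s["wrist_force"][2].round(2),"tq",s["ft_torque"].round(2),"tcp stand",instand(s["tcp_pos"]),s["tcp_pos"][2].round(4))
print("yaw/tilt err",np.degrees((q2R(s["orientation"]).inv()*down(YAW+np.pi/2)).as_rotvec()).round(2))
E
python3 ck.py
```

```text
F stand -4.11 -0.31 9.48 tq [ 0.09  0.77 -0.04] tcp stand [-0.0215  0.006 ] 0.0877
yaw/tilt err [0.06 0.05 0.02]
```

Request:
send_rows(
  series=[-0.2, 0, -0.02, 0, 0, 0, 0, -0.4, 0, -0.02, 0, 0, 0, 0, -0.6, 0, -0.02, 0, 0, 0, 0, -0.8, 0, -0.02, 0, 0, 0, 0, -1, 0, -0.02, 0, 0, 0, 0, -1.2, 0, -0.02, 0, 0, 0, 0, -1.4, 0, -0.02, 0, 0, 0, 0, -1.5, 0, -0.02, 0, 0, 0, 0],
)

```text
clock: 13.85
tcp_pos: [0.593, 0.0291, 0.088]
orientation: [-0.001, 0.066, 0.998, 0.001]
wrist_force: [-7.7, 2.9, 20.0]
finger_gap: 0.0118
```

```bash
python3 ck.py
```

```text
F stand -7.99 1.9 19.98 tq [0.74 1.85 0.05] tcp stand [-0.0079  0.0067] 0.088
yaw/tilt err [ 0.13 -0.07  0.05]
```

Request:
send_rows(
  series=[-0.2, 0, 0, 0, 0, 0, 0, -0.4, 0, 0, 0, 0, 0, 0, -0.6, 0, 0, 0, 0, 0, 0, -0.8, 0, 0, 0, 0, 0, 0, -1, 0, 0, 0, 0, 0, 0, -1.2, 0, 0, 0, 0, 0, 0, -1.4, 0, 0, 0, 0, 0, 0, -1.5, 0, 0, 0, 0, 0, 0],
)

```text
clock: 14.52
tcp_pos: [0.6075, 0.0267, 0.0899]
orientation: [-0.0, 0.066, 0.998, 0.0]
wrist_force: [-10.7, 1.6, 24.3]
finger_gap: 0.0119
```

```bash
python3 ck.py
```

```text
F stand -10.86 0.19 24.29 tq [0.19 2.71 0.09] tcp stand [0.0068 0.0061] 0.0899
yaw/tilt err [ 0.04 -0.03  0.05]
```

Request:
send_rows(
  series=[0, 0, 0, 0, 0, 0, 0.2, 0, 0, 0, 0, 0, 0, 0.35, 0, 0, 0, 0, 0, 0, 0.5, 0, 0, 0, 0, 0, 0, 0.6, 0, 0, -1, 0, 0, 0, 0.6, 0, 0, -3, 0, 0, 0, 0.6, 0, 0, -6, 0, 0, 0, 0.6, 1.5, 0, -8, 0, 0, 0, 0.6, 4, 0, -8, 0, 0, 0, 0.3, 4, 0, -8, 0, 0, 0, 0],
)

```text
clock: 15.35
tcp_pos: [0.566, 0.0323, 0.1689]
orientation: [-0.001, 0.066, 0.998, 0.001]
wrist_force: [-1.2, -0.4, 0.4]
finger_gap: 0.0282
```

```bash
cat > l7.py <<'E'
from h import *
import sys
c=cam("wrist"); im=read_camera("wrist"); s=get_state()
d=silhouettes("wrist","slide_case"); print([(round(float(k["p"]),2),np.round(k["box"],1)) for k in d])
v,f=fit([(c,d[0]["pixels"].astype(np.float32))],CASE,(*st(.001,.006,0)[:2],YAW),z=.005,step=(.004,.004,.05)); print(np.degrees(v[2]).round(2),round(f,3),"case stand",instand(v))
cv2.imwrite(sys.argv[1],cv2.resize(im,(768,576),interpolation=2))
E
python3 l7.py pics/w7.png; python3 ck.py
```

```text
[(0.78, array([244.1, 162.2,  29.3,  92.5]))]
-7.61 0.034 case stand [-0.0086  0.007 ]
F stand -0.14 0.17 -0.72 tq [0.04 0.02 0.02] tcp stand [-0.0324  0.0061] 0.1678
yaw/tilt err [0.05 0.03 0.04]
```

View pics/w7.png

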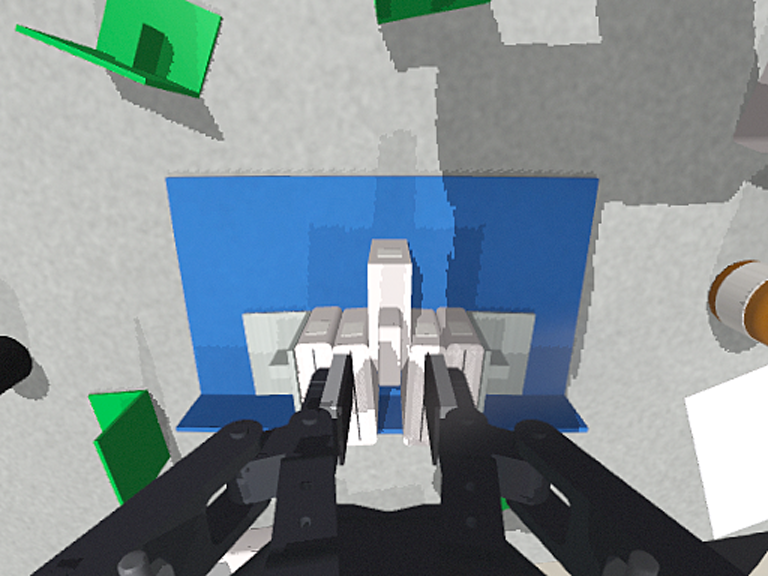

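Request:
send_rows(
  series=[1.5, 0, 0, 0, -3, 0, 0, 3, 0, 0, 0, -7, 0, 0, 4.5, 0, 0, 0, -11, 0, 0, 4.5, 0, 2, 0, -15, 0, 0, 4.5, 0, 5, 0, -15, 0, 0, 4.5, 0, 8, 0, -15, 0, 0, 4.5, 0, 11, 0, -15, 0, 0, 4.5, 0, 12.8, 0, -15, 0, 0, 4.5, 0, 12.8, 0, -15, 0, 0, 4.5, 0, 12.8, 0, -15, 0, 0],
)

```text
clock: 16.28
tcp_pos: [0.5238, 0.0377, 0.038]
orientation: [0.129, 0.066, 0.989, -0.008]
wrist_force: [0.1, -0.3, 0.5]
finger_gap: -0.0001
```

```bash
python3 ck.py; python3 -c "
from h import *
s=get_state();T=q2R(s['orientation']).as_matrix();print(T.round(3).tolist(),s['finger_gap'],s['joint_pos'].round(2))"
```

```text
F stand 0.16 -0.28 0.51 tq [0.03 0.2  0.  ] tcp stand [-0.0777  0.0062] 0.038
yaw/tilt err [4.000e-02 1.482e+01 1.000e-02]
[[-0.958, 0.132, 0.254], [0.128, 0.991, -0.033], [-0.256, 0.001, -0.967]] -0.00011662486853720231 [-0.07  0.16 -0.66  0.5  -0.01  0.06]
```

Request:
send_rows(
  series=[-0.48, 0, 0.13, 0, 0, 0, 0, -0.97, 0, 0.26, 0, 0, 0, 0, -1.26, 0, 0.34, 0, 0, 0, 0, -1.45, 0, 0.39, 0, 0, 0, 0, -1.64, 0, 0.44, 0, 0, 0, 0, -1.84, 0, 0.49, 0, 0, 0, 0, -2.03, 0, 0.54, 0, 0, 0, 0, -2.22, 0, 0.6, 0, 0, 0, 0, -2.42, 0, 0.65, 0, 0, 0, 0],
)

```text
clock: 17.03
tcp_pos: [0.5489, 0.0345, 0.0389]
orientation: [0.13, 0.066, 0.989, -0.008]
wrist_force: [-1.2, 0.4, 0.9]
finger_gap: -0.0002
```

```bash
python3 ck.py
```

```text
F stand -1.2 0.26 0.85 tq [ 0.01  0.5  -0.02] tcp stand [-0.0523  0.0062] 0.0389
yaw/tilt err [ 0.06 14.95  0.02]
```

Request:
send_rows(
  series=[-0.19, 0, 0.05, 0, 0, 0, 0, -0.39, 0, 0.1, 0, 0, 0, 0, -0.58, 0, 0.16, 0, 0, 0, 0, -0.77, 0, 0.21, 0, 0, 0, 0, -0.97, 0, 0.26, 0, 0, 0, 0, -1.16, 0, 0.31, 0, 0, 0, 0, -1.35, 0, 0.36, 0, 0, 0, 0, -1.55, 0, 0.41, 0, 0, 0, 0, -1.74, 0, 0.47, 0, 0, 0, 0],
)

```text
clock: 17.78
tcp_pos: [0.5652, 0.0323, 0.0382]
orientation: [0.128, 0.065, 0.99, -0.008]
wrist_force: [-5.4, 0.7, 3.6]
finger_gap: 0.0001
```

```bash
python3 ck.py; python3 l7.py pics/w8.png
```

```text
F stand -5.49 0.02 3.55 tq [ 0.14  1.2  -0.02] tcp stand [-0.0359  0.0062] 0.0382
yaw/tilt err [ 0.05 14.79  0.03]
[(0.74, array([5.000e-01, 1.198e+02, 5.050e+02, 2.306e+02])), (0.67, array([240.7, 209.8,  39.4, 128.8]))]
-85.44 0.639 case stand [-0.0916  0.0565]
```

Request:
send_rows(
  series=[-0.24, 0, 0.065, 0, 0, 0, 0, -0.48, 0, 0.13, 0, 0, 0, 0, -0.72, 0, 0.19, 0, 0, 0, 0, -0.97, 0, 0.26, 0, 0, 0, 0, -1.2, 0, 0.32, 0, 0, 0, 0, -1.45, 0, 0.39, 0, 0, 0, 0, -1.69, 0, 0.45, 0, 0, 0, 0, -1.93, 0, 0.52, 0, 0, 0, 0, -2.13, 0, 0.57, 0, 0, 0, 0, -2.32, 0, 0.62, 0, 0, 0, 0],
)

```text
clock: 18.72
tcp_pos: [0.5889, 0.0292, 0.0381]
orientation: [0.128, 0.065, 0.99, -0.008]
wrist_force: [-6.7, 0.7, 3.4]
finger_gap: -0.0002
```

```bash
python3 ck.py; python3 - <<'E'
from h import *
c=cam("wrist"); im=read_camera("wrist")
d=silhouettes("wrist","slide_case");print([(round(float(k["p"]),2),np.round(k["box"],1)) for k in d])
cv2.imwrite("pics/w8.png",cv2.resize(im[100:360,100:420],(800,650))[:600])
E
```

```text
F stand -6.69 -0.16 3.38 tq [ 0.12  1.33 -0.01] tcp stand [-0.012   0.0062] 0.0381
yaw/tilt err [ 0.05 14.78  0.03]
[(0.73, array([238.2, 209.3,  41.8, 131.2]))]
```

View pics/w8.png

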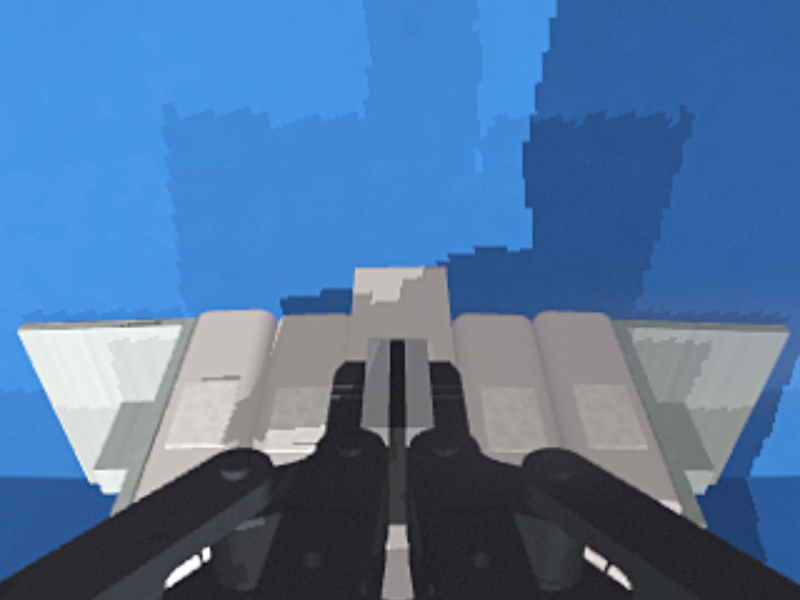

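Request:
send_rows(
  series=[-0.1, 0, 0.03, 0, 0, 0, 0, -0.19, 0, 0.05, 0, 0, 0, 0, -0.29, 0, 0.08, 0, 0, 0, 0, -0.39, 0, 0.1, 0, 0, 0, 0, -0.48, 0, 0.13, 0, 0, 0, 0, -0.58, 0, 0.16, 0, 0, 0, 0],
)

```text
clock: 19.32
tcp_pos: [0.5948, 0.0284, 0.0381]
orientation: [0.128, 0.065, 0.99, -0.008]
wrist_force: [-6.8, 0.9, 4.3]
finger_gap: 0.0001
```

Request:
send_rows(
  series=[-0.05, 0, 0.013, 0, 0, 0, 0, -0.1, 0, 0.026, 0, 0, 0, 0, -0.14, 0, 0.039, 0, 0, 0, 0, -0.19, 0, 0.052, 0, 0, 0, 0],
)

```text
clock: 19.65
tcp_pos: [0.5967, 0.0281, 0.0381]
orientation: [0.128, 0.065, 0.99, -0.008]
wrist_force: [-7.3, 0.7, 3.3]
finger_gap: 0.0001
```

```bash
python3 ck.py
```

```text
F stand -7.36 -0.21 3.26 tq [0.14 1.36 0.  ] tcp stand [-0.0041  0.0061] 0.0381
yaw/tilt err [ 0.05 14.78  0.03]
```

Request:
send_rows(
  series=[-0.05, 0, 0.013, 0, 0, 0, 0, -0.1, 0, 0.026, 0, 0, 0, 0],
)

```text
clock: 19.82
tcp_pos: [0.5978, 0.028, 0.0381]
orientation: [0.128, 0.065, 0.99, -0.008]
wrist_force: [-6.3, 0.6, 3.1]
finger_gap: -0.0001
```

Request:
send_rows(
  series=[-0.05, 0, 0.013, 0, 0, 0, 0, -0.1, 0, 0.026, 0, 0, 0, 0],
)

```text
clock: 19.98
tcp_pos: [0.5988, 0.0279, 0.0381]
orientation: [0.128, 0.065, 0.99, -0.008]
wrist_force: [-6.3, 0.9, 3.2]
finger_gap: 0.0001
```

Request:
send_rows(
  series=[-0.04, 0, 0.011, 0, 0, 0, 0],
)

```text
clock: 20.07
tcp_pos: [0.5992, 0.0278, 0.0381]
orientation: [0.128, 0.065, 0.99, -0.008]
wrist_force: [-7.0, 0.4, 4.2]
finger_gap: 0.0
```

Request:
send_rows(
  series=[-0.04, 0, 0.011, 0, 0, 0, 0],
)

```text
clock: 20.15
tcp_pos: [0.5996, 0.0278, 0.0381]
orientation: [0.128, 0.065, 0.99, -0.008]
wrist_force: [-7.2, 1.1, 3.4]
finger_gap: 0.0003
```

Request:
send_rows(
  series=[-0.04, 0, 0.011, 0, 0, 0, 0],
)

```text
clock: 20.23
tcp_pos: [0.6, 0.0277, 0.038]
orientation: [0.128, 0.065, 0.99, -0.008]
wrist_force: [-6.5, 1.7, 3.2]
finger_gap: -0.0002
```

Request:
send_rows(
  series=[-0.04, 0, 0.011, 0, 0, 0, 0],
)

```text
clock: 20.32
tcp_pos: [0.6004, 0.0277, 0.0381]
orientation: [0.128, 0.065, 0.99, -0.008]
wrist_force: [-6.9, 0.3, 3.8]
finger_gap: -0.0003
```

Request:
send_rows(
  series=[-0.04, 0, 0.011, 0, 0, 0, 0],
)

```text
clock: 20.4
tcp_pos: [0.6008, 0.0276, 0.038]
orientation: [0.128, 0.065, 0.99, -0.008]
wrist_force: [-7.3, 0.7, 4.2]
finger_gap: -0.0002
```

Request:
send_rows(
  series=[-0.04, 0, 0.011, 0, 0, 0, 0],
)

```text
clock: 20.48
tcp_pos: [0.6012, 0.0276, 0.0381]
orientation: [0.128, 0.065, 0.99, -0.008]
wrist_force: [-6.8, 1.1, 3.4]
finger_gap: 0.0
```

Request:
send_rows(
  series=[-0.04, 0, 0.011, 0, 0, 0, 0],
)

```text
clock: 20.57
tcp_pos: [0.6017, 0.0275, 0.0381]
orientation: [0.128, 0.065, 0.99, -0.008]
wrist_force: [-7.1, 0.4, 3.4]
finger_gap: -0.0001
```

Request:
send_rows(
  series=[-0.04, 0, 0.011, 0, 0, 0, 0],
)

```text
clock: 20.65
tcp_pos: [0.602, 0.0274, 0.038]
orientation: [0.128, 0.065, 0.99, -0.008]
wrist_force: [-7.5, 1.4, 3.1]
finger_gap: 0.0
```

Request:
send_rows(
  series=[-0.04, 0, 0.011, 0, 0, 0, 0],
)

```text
clock: 20.73
tcp_pos: [0.6024, 0.0274, 0.0381]
orientation: [0.128, 0.065, 0.99, -0.008]
wrist_force: [-6.6, 0.4, 4.0]
finger_gap: -0.0001
```

Request:
send_rows(
  series=[-0.04, 0, 0.011, 0, 0, 0, 0],
)

```text
clock: 20.82
tcp_pos: [0.6028, 0.0274, 0.038]
orientation: [0.128, 0.065, 0.99, -0.008]
wrist_force: [-6.7, 0.8, 3.2]
finger_gap: -0.0001
```

Request:
send_rows(
  series=[-0.04, 0, 0.011, 0, 0, 0, 0],
)

```text
clock: 20.9
tcp_pos: [0.6033, 0.0273, 0.0381]
orientation: [0.128, 0.065, 0.99, -0.008]
wrist_force: [-6.7, 0.3, 3.1]
finger_gap: 0.0001
```

Request:
send_rows(
  series=[-0.04, 0, 0.011, 0, 0, 0, 0],
)

```text
clock: 20.98
tcp_pos: [0.6037, 0.0272, 0.0381]
orientation: [0.128, 0.065, 0.99, -0.008]
wrist_force: [-7.6, 1.0, 3.5]
finger_gap: -0.0
```

```bash
python3 ck.py; python3 - <<'E'
from h import *
c=cam("wrist"); im=read_camera("wrist")
cv2.imwrite("pics/w9.png",cv2.resize(im[180:320,160:360],(800,560),interpolation=2))
E
```

```text
F stand -7.64 -0.0 3.5 tq [0.17 1.41 0.04] tcp stand [0.0029 0.0062] 0.0381
yaw/tilt err [ 0.05 14.78  0.04]
```

View pics/w9.png

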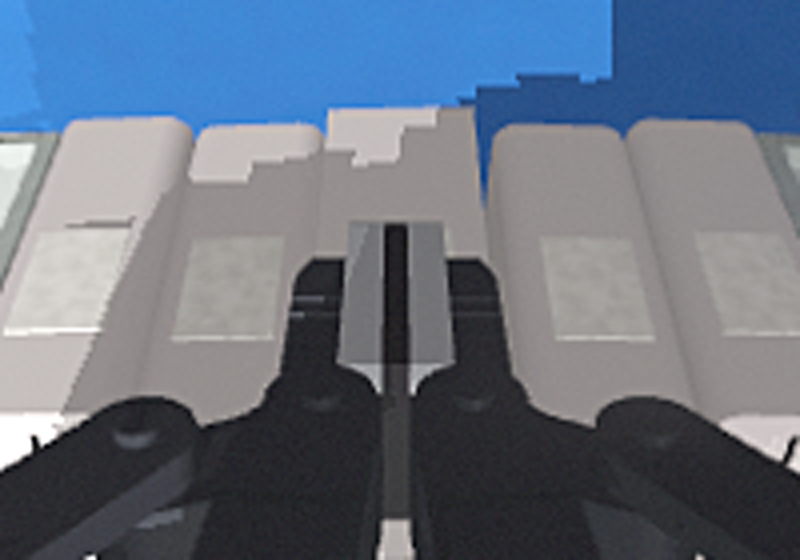

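Request:
send_rows(
  series=[-0.04, 0, 0.011, 0, 0, 0, 0],
)

```text
clock: 21.12
tcp_pos: [0.6041, 0.0272, 0.0381]
orientation: [0.128, 0.065, 0.99, -0.008]
wrist_force: [-7.1, 0.2, 3.5]
finger_gap: 0.0001
```

Request:
send_rows(
  series=[-0.04, 0, 0.011, 0, 0, 0, 0],
)

```text
clock: 21.2
tcp_pos: [0.6045, 0.0271, 0.0381]
orientation: [0.128, 0.065, 0.99, -0.008]
wrist_force: [-6.4, 1.2, 3.6]
finger_gap: 0.0001
```

Request:
send_rows(
  series=[-0.04, 0, 0.011, 0, 0, 0, 0],
)

```text
clock: 21.28
tcp_pos: [0.605, 0.027, 0.0381]
orientation: [0.128, 0.065, 0.99, -0.008]
wrist_force: [-6.9, 1.5, 4.4]
finger_gap: 0.0004
```

Request:
send_rows(
  series=[-0.04, 0, 0.011, 0, 0, 0, 0],
)

```text
clock: 21.37
tcp_pos: [0.6054, 0.027, 0.0381]
orientation: [0.128, 0.065, 0.99, -0.008]
wrist_force: [-6.5, 0.8, 4.0]
finger_gap: 0.0001
```

Request:
send_rows(
  series=[-0.04, 0, 0.011, 0, 0, 0, 0],
)

```text
clock: 21.45
tcp_pos: [0.6058, 0.027, 0.038]
orientation: [0.128, 0.065, 0.99, -0.008]
wrist_force: [-5.7, 1.2, 4.1]
finger_gap: 0.0001
```

Request:
send_rows(
  series=[-0.04, 0, 0.011, 0, 0, 0, 0],
)

```text
clock: 21.53
tcp_pos: [0.6063, 0.0269, 0.0381]
orientation: [0.128, 0.065, 0.99, -0.008]
wrist_force: [-6.4, 1.1, 3.6]
finger_gap: 0.0001
```

Request:
send_rows(
  series=[-0.04, 0, 0.011, 0, 0, 0, 0],
)

```text
clock: 21.62
tcp_pos: [0.6066, 0.0268, 0.038]
orientation: [0.128, 0.065, 0.99, -0.008]
wrist_force: [-6.7, 0.5, 3.6]
finger_gap: -0.0001
```

Request:
send_rows(
  series=[-0.04, 0, 0.011, 0, 0, 0, 0],
)

```text
clock: 21.7
tcp_pos: [0.6071, 0.0268, 0.038]
orientation: [0.128, 0.065, 0.99, -0.008]
wrist_force: [-7.6, 1.5, 2.3]
finger_gap: 0.0003
```

Request:
send_rows(
  series=[-0.04, 0, 0.011, 0, 0, 0, 0],
)

```text
clock: 21.78
tcp_pos: [0.6075, 0.0267, 0.038]
orientation: [0.128, 0.065, 0.99, -0.008]
wrist_force: [-7.1, 1.5, 4.2]
finger_gap: -0.0003
```

Request:
send_rows(
  series=[-0.04, 0, 0.011, 0, 0, 0, 0],
)

```text
clock: 21.87
tcp_pos: [0.6079, 0.0267, 0.038]
orientation: [0.128, 0.065, 0.99, -0.008]
wrist_force: [-7.0, 1.4, 5.2]
finger_gap: -0.0003
```

```bash
python3 ck.py; cat > e.py <<'E'
from h import *
c=cam("wrist"); im=read_camera("wrist")
g=im.astype(int)
w=np.abs(g[...,0]-g[...,2])<35   # grey/white vs blue
xs=range(170,350,6)
r=[]
for x in xs:
    col=w[150:300,x]; i=next((k for k in range(len(col)-4) if col[k:k+4].all()),-1); r.append(150+i)
print(list(zip(xs,r)))
for n,P in(("case home",[-.0425+.0525,.0065]),("rowfront",[.009,.035])):
    print(n,proj(c,[st(*P,.005)]).round(1), "floor; 3mm nearer", proj(c,[st(P[0]-.003,P[1],.005)]).round(1))
E
python3 e.py
```

```text
F stand -7.07 0.45 5.22 tq [0.19 1.56 0.02] tcp stand [0.0071 0.0062] 0.038
yaw/tilt err [ 0.06 14.78  0.03]
[(170, 209), (176, 207), (182, 206), (188, 205), (194, 205), (200, 205), (206, 207), (212, 207), (218, 207), (224, 207), (230, 207), (236, 207), (242, 208), (248, 207), (254, 207), (260, 207), (266, 207), (272, 207), (278, 210), (284, 209), (290, 206), (296, 207), (302, 207), (308, 207), (314, 208), (320, 206), (326, 205), (332, 206), (338, 206), (344, 206)]
case home [[258.9 206.8]] floor; 3mm nearer [[258.9 203.7]]
rowfront [[295.9 205.7]] floor; 3mm nearer [[296.2 202.5]]
```

Request:
send_rows(
  series=[-0.04, 0, 0.011, 0, 0, 0, 0],
)

```text
clock: 22.0
tcp_pos: [0.6079, 0.0267, 0.038]
orientation: [0.128, 0.065, 0.99, -0.008]
wrist_force: [-9.0, 0.4, 4.5]
finger_gap: 0.0001
```

Request:
send_rows(
  series=[-0.04, 0, 0.011, 0, 0, 0, 0],
)

```text
clock: 22.08
tcp_pos: [0.6079, 0.0267, 0.0378]
orientation: [0.128, 0.065, 0.99, -0.008]
wrist_force: [-9.8, 1.4, 5.6]
finger_gap: -0.0002
```

Request:
send_rows(
  series=[-0.05, 0, 0.013, 0, 0, 0, 0, -0.1, 0, 0.026, 0, 0, 0, 0],
)

```text
clock: 22.25
tcp_pos: [0.6079, 0.0267, 0.0374]
orientation: [0.127, 0.065, 0.99, -0.008]
wrist_force: [-12.1, 1.4, 6.5]
finger_gap: -0.0001
```

Request:
send_rows(
  series=[-0.05, 0, 0.013, 0, 0, 0, 0, -0.1, 0, 0.026, 0, 0, 0, 0],
)

```text
clock: 22.42
tcp_pos: [0.608, 0.0267, 0.037]
orientation: [0.126, 0.065, 0.99, -0.008]
wrist_force: [-15.5, 1.3, 8.2]
finger_gap: -0.0003
```

Request:
send_rows(
  series=[-0.05, 0, 0.013, 0, 0, 0, 0, -0.1, 0, 0.026, 0, 0, 0, 0, -0.15, 0, 0.039, 0, 0, 0, 0, -0.15, 0, 0.039, 0, 0, 0, 0],
)

```text
clock: 22.75
tcp_pos: [0.608, 0.0268, 0.0364]
orientation: [0.125, 0.065, 0.99, -0.008]
wrist_force: [-17.2, 1.6, 9.0]
finger_gap: -0.0
```

```bash
python3 ck.py
```

```text
F stand -17.29 -0.59 9.04 tq [0.38 3.   0.06] tcp stand [0.0072 0.0063] 0.0364
yaw/tilt err [ 0.05 14.35  0.06]
```

Request:
send_rows(
  series=[-0.05, 0, 0.013, 0, 0, 0, 0, -0.1, 0, 0.026, 0, 0, 0, 0, -0.12, 0, 0.032, 0, 0, 0, 0, -0.12, 0, 0.032, 0, 0, 0, 0],
)

```text
clock: 23.08
tcp_pos: [0.608, 0.0268, 0.036]
orientation: [0.124, 0.065, 0.99, -0.008]
wrist_force: [-20.3, 2.4, 11.5]
finger_gap: -0.0002
```

Request:
send_rows(
  series=[0, 0, 0, 0, 0, 0, 0, 0, 0, 0, 0, 0, 0, 0, 0, 0, 0, 0, 0, 0, 0, 0, 0, 0, 0, 0, 0, 0, 0, 0, 0, 0, 0, 0, 0],
)

```text
clock: 23.5
tcp_pos: [0.6079, 0.0268, 0.036]
orientation: [0.124, 0.065, 0.99, -0.008]
wrist_force: [-19.9, 2.5, 11.5]
finger_gap: -0.0002
```

Request:
send_rows(
  series=[-0.05, 0, 0.013, 0, 0, 0, 0, -0.05, 0, 0.013, 0, 0, 0, 0, -0.05, 0, 0.013, 0, 0, 0, 0, -0.05, 0, 0.013, 0, 0, 0, 0, -0.05, 0, 0.013, 0, 0, 0, 0, -0.05, 0, 0.013, 0, 0, 0, 0, -0.05, 0, 0.013, 0, 0, 0, 0, -0.05, 0, 0.013, 0, 0, 0, 0, -0.05, 0, 0.013, 0, 0, 0, 0, -0.05, 0, 0.013, 0, 0, 0, 0],
)

```text
clock: 24.33
tcp_pos: [0.608, 0.0268, 0.0358]
orientation: [0.123, 0.065, 0.99, -0.008]
wrist_force: [-21.0, 2.5, 12.0]
finger_gap: 0.0002
```

Request:
send_rows(
  series=[0, 0, 0, 0, 0, 0, 0, 0, 0, 0, 0, 0, 0, 0, 0, 0, 0, 0, 0, 0, 0, 0, 0, 0, 0, 0, 0, 0],
)

```text
clock: 24.67
tcp_pos: [0.608, 0.0268, 0.0359]
orientation: [0.123, 0.065, 0.99, -0.008]
wrist_force: [-21.4, 2.4, 12.5]
finger_gap: -0.0
```

Request:
send_rows(
  series=[0.1, 0, -0.026, 0, 0, 0, 0, 0.3, 0, -0.08, 0, 0, 0, 0, 0.6, 0, -0.16, 0, 0, 0, 0, 1, 0, -0.26, 0, 0, 0, 0, 2, 0, -0.5, 0, 0, 0, 0, 3.5, 0, -1, 0, 0, 0, 0, 5, 0, -3.5, 0, 0, 0, 0, 5, 0, -7, 0, 0, 0, 0, 5, 0, -11, 0, 0, 0, 0, 5, 0, -12, 0, 0, 0, 0],
)

```text
clock: 25.5
tcp_pos: [0.5395, 0.0359, 0.1484]
orientation: [0.135, 0.065, 0.989, -0.008]
wrist_force: [1.0, -0.4, 1.1]
finger_gap: -0.0003
```

```bash
cat > f.py <<'E'
from h import *
ct,cw=cam("top"),cam("wrist"); read_camera("wrist")
d=silhouettes("wrist","slide_case"); print([(round(float(k["p"]),2),np.round(k["box"],1)) for k in d])
v,f=fit([(cw,d[0]["pixels"].astype(np.float32))],CASE,(*st(.0525,.006,0)[:2],YAW),z=.005,step=(.004,.004,.05)); print(np.degrees(v[2]).round(2),round(f,3),"case stand",instand(v))
B=[box(-.0425,.0425,-.013,.013,0,.07)]
for k in silhouettes("wrist","case_b"):
    b=k["box"]; p=ray(cw,[[b[0]+b[2]/2,b[1]+b[3]/2]],.05)[0]
    u,g=fit([(cw,k["pixels"].astype(np.float32))],B,(p[0],p[1],YAW),z=.005,step=(.004,.004,.05)); print("row",round(float(k["p"]),2),instand(u),np.degrees(u[2]).round(1),round(g,3))
E
python3 ck.py; python3 f.py
```

```text
F stand 1.03 -0.23 1.07 tq [ 0.05  0.21 -0.01] tcp stand [-0.0619  0.0065] 0.1484
yaw/tilt err [ 0.09 15.52  0.03]
[(0.79, array([246.1, 199.4,  25.2,  41.4])), (0.75, array([317.7, 197.4,  43.7,  81.6]))]
-6.4 0.625 case stand [0.0503 0.0078]
row 0.96 [ 0.049  -0.0482] -11.4 0.169
row 0.94 [0.0497 0.0656] -2.9 0.232
row 0.93 [0.0479 0.0387] -4.3 0.288
row 0.64 [ 0.0496 -0.0236] -13.0 0.342
```

Request:
send_rows(
  series=[3, 0, -3, 0, 2, 0, 0, 6, 0, -5, 0, 4, 0, 0, 9, 0, -7, 0, 7, 0, 0, 12, 0, -8, 0, 10, 0, 0, 12, 0, -8, 0, 10, 0, 0, 12, 0, -8, 0, 10, 0, 0],
)

```text
clock: 26.15
tcp_pos: [0.4016, 0.0539, 0.1871]
orientation: [0.043, 0.066, 0.997, -0.002]
wrist_force: [-0.1, -0.0, 0.4]
finger_gap: -0.0
```

```bash
python3 ck.py; python3 f.py; python3 e.py | tail -2; python3 - <<'E'
from h import *
cs=cam("scene"); read_camera("scene")
for l in("case_b","slide_case","end_right"): print(l,[(round(float(k["p"]),2),np.round(k["box"])) for k in silhouettes("scene",l)])
E
```

```text
F stand -0.07 -0.04 0.44 tq [ 0.02  0.02 -0.03] tcp stand [-0.2009  0.0064] 0.1871
yaw/tilt err [0.05 4.95 0.02]
[(0.78, array([254.2, 314.3,   9.2,  27.3]))]
-10.08 0.791 case stand [ 0.1067 -0.0005]
case home [[258.9 284.1]] floor; 3mm nearer [[258.9 282.7]]
rowfront [[276.9 283.6]] floor; 3mm nearer [[276.9 282.1]]
case_b [(0.75, array([242., 198.,  16.,  26.])), (0.66, array([260., 208.,  18.,  25.])), (0.54, array([268., 211.,  17.,  24.])), (0.46, array([249., 202.,  16.,  26.]))]
slide_case [(0.6, array([262., 212.,  17.,  20.])), (0.55, array([257., 204.,  14.,  22.])), (0.4, array([244., 198.,  12.,  27.]))]
end_right [(0.85, array([174., 195.,  26.,  30.])), (0.74, array([262., 253.,  21.,  34.])), (0.52, array([294., 167.,  25.,  18.])), (0.51, array([244., 150.,  26.,  24.]))]
```

Request:
send_rows(
  series=[0, 0, -2, 0, -6, 0, 0, 0, 0, -4, 0, -12, 0, 0, 0, 0, -5, 0, -18, 0, 0, 0, 0, -5, 0, -24, 0, 0, 0, 0, -5, 0, -25, 0, 0, 0, 0, -5, 0, -25, 0, 0],
)

```text
clock: 27.05
tcp_pos: [0.3955, 0.0547, 0.2368]
orientation: [0.258, 0.064, 0.964, -0.016]
wrist_force: [-0.7, -0.6, -0.6]
finger_gap: 0.0
```

```bash
python3 ck.py; sed -i 's/^v,f=.*/for q in d[:3]:\n    v,f=fit([(cw,q["pixels"].astype(np.float32))],CASE,(*st(.0525,.006,0)[:2],YAW),z=.005,step=(.004,.004,.05)); print(np.degrees(v[2]).round(2),round(f,3),"case stand",instand(v))/' f.py; python3 f.py; python3 - <<'E'
from h import *
cw=cam("wrist"); read_camera("wrist")
print("pred home box",[ (proj(cw,p).min(0).round(0).tolist(),proj(cw,p).max(0).round(0).tolist()) for p in place(CASE,*st(.0525,.006,0)[:2],YAW,.005)])
print([(round(float(k["p"]),2),np.round(k["box"])) for k in silhouettes("wrist","end_right")])
E
```

```text
F stand -0.61 -0.66 -0.56 tq [ 0.03  0.46 -0.04] tcp stand [-0.2071  0.0065] 0.2368
yaw/tilt err [ 0.07 29.92  0.06]
[]
row 0.88 [0.0495 0.0646] -5.5 0.142
row 0.76 [ 0.0489 -0.049 ] -11.3 0.114
row 0.68 [0.0406 0.0368] -7.4 0.146
row 0.64 [ 0.0396 -0.0212] -10.0 0.188
pred home box [([250.0, 187.0], [267.0, 248.0]), ([254.0, 231.0], [263.0, 260.0])]
[(0.81, array([192., 187.,  33.,  61.])), (0.78, array([297., 238.,  35.,  34.])), (0.76, array([122., 212.,  41.,  53.])), (0.62, array([69., 41., 94., 95.])), (0.58, array([242.,   1.,  86., 100.]))]
```

```bash
python3 - <<'E'
from h import *
c=cam("wrist"); im=read_camera("wrist").astype(int)
w=np.abs(im[...,0]-im[...,2])<35
for n,y in(("a",.061),("b",.035),("case",.0068),("c",-.021),("d",-.047)):
    out=[]
    for dy in(-.006,0,.006):
        u,v=proj(c,[st(.0095,y+dy,.005)])[0]; u=int(round(u)); col=w[130:260,u]
        i=next((k for k in range(len(col)-4) if col[k:k+4].all()),-1)+130
        out.append((u,round(v,1),i,instand(ray(c,[[u,i-.5]],.005)[0])[0]))
    print(n,out)
# top silhouette: end of whites -> blue wall / bench far edge along columns through row tops
for y,z,x in((.035,.075,.0945),(-.021,.075,.0945),(.0068,.114,.0785)):
    print(proj(c,[st(x,y,z)]).round(1), im[int(proj(c,[st(x,y,z)])[0,1])-6:int(proj(c,[st(x,y,z)])[0,1])+7, int(proj(c,[st(x,y,z)])[0,0])].tolist())
E
```

```text
a [(286, np.float64(187.4), 130, np.float64(-0.1167)), (289, np.float64(187.4), 130, np.float64(-0.1167)), (292, np.float64(187.4), 130, np.float64(-0.1167))]
b [(271, np.float64(187.4), 130, np.float64(-0.1168)), (275, np.float64(187.4), 130, np.float64(-0.1168)), (278, np.float64(187.4), 130, np.float64(-0.1167))]
case [(256, np.float64(187.5), 130, np.float64(-0.1168)), (259, np.float64(187.4), 130, np.float64(-0.1168)), (262, np.float64(187.4), 130, np.float64(-0.1168))]
c [(240, np.float64(187.5), 130, np.float64(-0.1169)), (244, np.float64(187.5), 130, np.float64(-0.1169)), (247, np.float64(187.5), 130, np.float64(-0.1169))]
d [(226, np.float64(187.5), 130, np.float64(-0.1171)), (229, np.float64(187.5), 130, np.float64(-0.117)), (233, np.float64(187.5), 130, np.float64(-0.117))]
[[274.2 245.5]] [[248, 248, 254], [245, 247, 253], [255, 255, 255], [232, 230, 231], [222, 219, 222], [160, 157, 160], [19, 13, 18], [35, 29, 32], [36, 32, 37], [37, 35, 35], [37, 34, 35], [37, 37, 37], [38, 34, 36]]
[[244.4 245.6]] [[251, 251, 255], [245, 248, 255], [247, 248, 254], [244, 246, 253], [255, 255, 255], [212, 207, 207], [5, 1, 0], [24, 16, 18], [33, 32, 30], [28, 23, 24], [30, 29, 22], [32, 25, 26], [25, 23, 23]]
[[259.2 260.5]] [[30, 29, 30], [33, 30, 34], [21, 22, 21], [32, 28, 32], [25, 27, 28], [33, 29, 28], [26, 26, 26], [26, 27, 31], [33, 27, 36], [28, 28, 28], [32, 30, 32], [32, 27, 32], [27, 25, 29]]
```

```bash
python3 - <<'E'
from h import *
c=cam("wrist"); im=read_camera("wrist").astype(int)
w=np.abs(im[...,0]-im[...,2])<35
for n,y in(("a",.0635),("b",.0365),("case",.0075),("c",-.021),("d",-.048)):
  for z in (.005,):
    out=[]
    for dy in(-.006,0,.006):
        u,v=proj(c,[st(.0095,y+dy,z)])[0]; u=int(round(u)); col=w[165:260,u]
        i=next((k for k in range(len(col)-4) if col[k:k+4].all()),-1)+165
        out.append((u,i,float(instand(ray(c,[[u,i-.5]],.005)[0])[0])))
    print(n,out)
# brightness profile of column in each case: front face -> top face edge
for n,y,h in(("a",.0635,.075),("b",.0365,.075),("case",.0075,.08),("c",-.021,.075),("d",-.048,.075)):
    u,v=proj(c,[st(.0095,y+.005,h)])[0]; print(n,round(v,1),im[int(v)-6:int(v)+7,int(round(u))].sum(1).tolist())
E
```

```text
a [(287, 188, 0.0092), (290, 188, 0.0092), (294, 188, 0.0092)]
b [(272, 188, 0.0091), (276, 188, 0.0091), (279, 188, 0.0091)]
case [(256, 188, 0.009), (259, 188, 0.009), (263, 188, 0.009)]
c [(240, 188, 0.0089), (244, 188, 0.0089), (247, 188, 0.0089)]
d [(225, 188, 0.0088), (229, 188, 0.0088), (232, 188, 0.0088)]
a 219.2 [492, 499, 495, 500, 485, 469, 633, 729, 736, 731, 737, 742, 722]
b 219.3 [488, 492, 491, 494, 492, 473, 574, 697, 741, 728, 716, 737, 740]
case 221.8 [495, 500, 496, 499, 495, 494, 474, 626, 679, 669, 666, 664, 666]
c 219.4 [492, 494, 494, 496, 494, 479, 574, 709, 737, 726, 736, 745, 733]
d 219.4 [490, 499, 502, 495, 485, 525, 689, 733, 736, 739, 735, 750, 765]
```

```bash
python3 -c "
from workcell import *
print(get_state()['wrist_force']);print(hand_in())"
```

```text
[-0.22634749  1.14314539 -0.97097263]
the job is handed in; nothing more can be done
None
```

The slide case is filed in the gap, pressed home against the back wall and released. I handed the job in at about 27 s of the 72 s allowed.

**How it went**
- **Placing:** I gripped the case by its rib and stood it on the front strip. The wrist joint had reached its limit, so I let go, turned the gripper half round and gripped again.
- **Start of the slide:** I lined the nose up with the gap and slid the case in partway by the rib. The load up the tool rose to 24 N as the case began to pitch, so I let go.
- **Rest of the slide:** I pushed the flat end at mid-height with closed fingers, which took 6–7 N. It stopped on the back wall. I held it there with 20–21 N for over a second, about 14 N more than the sliding took, then backed off.

**Last checks**
- **Position:** In the wrist picture the fronts of the case and all four row cases are in line, at about x = 9 mm in the stand's frame.
- **Upright:** The top front edges sit where upright cases should show, and the fitted neighbours lie about 29 mm either side of the case.
- **Clear of the robot:** The wrist force is near zero and the arm is clear.

**What was weak or disagreed**
- **Neighbour depth:** One silhouette fit put the two neighbours about 8 mm too far forward. The fingers were hiding their backs, and the front-edge measurement contradicts it, so I set it aside.
- **Case found late:** The network did not find the slide case cleanly in the last views. Its final position rests on the edge measurement and on the hard stop at the wall.
- **Not checked:** I did not measure the bookends or the other bench items at the end.

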